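# Set out the model-railway demonstration table

## Robot

A 6-joint arm with a two-finger parallel gripper is mounted at the origin on the work surface. World frame = base frame: x ahead of the robot, y to its left, z up, the work surface at z = 0. Lengths are in m, angles in rad, forces in N, time in s.
With the tool pointing down it reaches from about 0.375 to 0.9 m from the base axis. Payload 3.1 kg.
Tool frame: the origin (TCP) lies midway between the tips of the shut fingers; the grasp point (between the pads) lies manip.pinch_z behind it (manip.pinch_z is the distance from the TCP to the grasp point, in m); z points along the fingers, y is the line along which they close (so a half turn about z gives the same grasp; the last joint's range is limited). The gripper opens to 85 mm and grips with 20 to 120 N. Pads are 22 mm wide; open, the fingers measure 114 mm over their backs; the gripper's body (76 mm by 85 mm) begins 54 mm behind the grasp point. The pads swing forward as they close: fully open they stand 13 mm farther back than shut.
Start: joints at [1.129, 0.527, 1.433, -0, 1.181, -0.178], TCP at [0.163, 0.603, 0.231] pointing down, gripper open.
Joint ranges: [-3.08, 3.08], [-0.75, 2.2], [0.22, 2.44], [-1.43, 4.57], [0, 2.65], [-2.85, 2.85]. Speed limits (rad/s): [2.79, 2.79, 3.14, 3.14, 3.14, 3.14].

## Interface

Orientations are given as a unit quaternion [x, y, z, w].
In Python, from plant import get_state, optics, manip gives the robot as it stands.
- The arm moves only by the tool drive_tool, never from a script. Its argument "increments" is a list of rows, each a list of 3 entries, a list of its own where there are three numbers: the shift along the world's x, y, z as a fraction of full scale, then the turn, a rotation vector about the world's x, y, z as a fraction of full scale, then the opening, from 0 (shut) to 1 (fully open). A call has 1 to 12 rows; each row is the pose to reach, as a shift and turn from the pose commanded when the call began; what a row does not reach only later rows make up. Full scale, the value 1, is 20 cm for a shift and 1.5 rad for a turn. A row lasts 1/10 s, in which the tool goes at most 50 mm and 8.59 degrees, less where a joint would pass 70% of its speed; a pose out of reach is approached as far as the arm can. A call with a number of a shift or a turn outside -1 to 1 is refused whole. A call with a gripper value outside its range is refused whole. The fingers move at their own pace and stop on an object; "force" is the grip in N (left out, the last holds). Time passes only in rows, so rows that repeat a pose let the fingers close. It gives the time, the measured TCP pose, the force, the opening and the grip force at its end, in the units of the state.
- get_state(): the state, without advancing time (a new reading comes with each control period).
- optics.snapshot(name): name is "side" or "top" or "wrist"; returns the picture (400x640x3 uint8, red, green, blue); there is no depth.
- optics.calibration(name): a dict with "K" (3x3 intrinsics, pixels), "rvec" (rotation vector, rad) and "tvec" (3), from world to camera coordinates, as OpenCV has them. Camera axes: x right, y down, z forward; pixel columns grow to the right and rows downward; lengths in m; the calibration is good to about 2 mm. A picture is of the moment at which its call begins: read the wrist's pose just before it. calibration takes no time and is no camera call; for the wrist camera it gives the pose at the moment of the call.
- manip.finish_job(): hands the job in; it is judged then, once.
The state is a dict: "time_s": time; "joints": joint angles; "joint_vel": joint speeds; "joint_torque": joint torques, N m; "tool_pos": TCP position; "ee_rot": TCP orientation; "wrist_force": force on the tool from outside, world axes, zero at the start; "torque": the same for the moment, N m; "finger_gap": finger opening in m; "grasp_force": force on a finger pad.
Only numpy, scipy, OpenCV 4.12 (cv2) and the standard library are available. Lean on these libraries where they do the work, as an engineer would, in place of code of your own. Each camera call takes 0.05 s, during which the arm holds its last target. There are 200 camera calls.

## Task

Set out the display: lean every house-front panel on the lean-to stand, side by side and square to it, roof end up and house front showing, with its foot against the front lip and its back resting on the rail. Lift every wire reel off its spindle and stand it upright on top of the narrow trestle riser, centred across the deck. Leave everything at rest and do not disturb the dish, jar, phone or screwdriver.

Things in the scene. Friction and masses are not known exactly. Their poses are not given: they have to be found in the camera images.
- stand: Fixed wooden lean-to stand: base 130 (x) x 350 (y) x 8 mm; front lip 10 mm thick, top 21 mm above the table, inner (+x) face at x -46 mm; 12 mm steel rail along y, axis at x 34 mm, 67 mm above the table, on end posts at y +-169 mm. Origin: centre of underside, z up, +x from lip to rail (away from robot). Fits three panels side by side, 105 mm apart.
- lean_mid (a point): Point on the stand (x 8, y 0, z 51 mm) where the underside centre of a panel leaned in the middle lies: foot against the lip, back on the rail. It then slopes 42 deg (0.73 rad) from level, face towards the robot and up, roof end up. Other panels: the same, shifted along the stand's y. Axes as the stand's.
- panel1: Sample panel, 0.18 kg, loose, may be absent: plywood board 130 (x) x 70 (y) x 8 mm; on its face a raised brick-coloured house front, 36 mm wide (y), x -50 to 40 mm, top 28 mm above the board's underside: grip it across the width. Black roof strip at x 41 to 59 mm, 46 mm wide, top 18 mm. Origin: centre of underside; z out of the face, +x to the roof end. Starts flat, face up, on the table.
- panel2: Sample panel, 0.18 kg, loose, may be absent: plywood board 130 (x) x 70 (y) x 8 mm; on its face a raised yellow house front, 36 mm wide (y), x -50 to 40 mm, top 28 mm above the board's underside: grip it across the width. Black roof strip at x 41 to 59 mm, 46 mm wide, top 18 mm. Origin: centre of underside; z out of the face, +x to the roof end. Starts flat, face up, on the table.
- panel3: Sample panel, 0.18 kg, loose, may be absent: plywood board 130 (x) x 70 (y) x 8 mm; on its face a raised red house front, 36 mm wide (y), x -50 to 40 mm, top 28 mm above the board's underside: grip it across the width. Black roof strip at x 41 to 59 mm, 46 mm wide, top 18 mm. Origin: centre of underside; z out of the face, +x to the roof end. Starts flat, face up, on the table.
- reel1: Reel of copper wire with black flanges, 50 mm diameter, 46 mm tall, hole 20 mm diameter right through, 0.16 kg, loose, may be absent. Origin: centre of its underside, z along its axis. Starts on a spindle of the spindle stand.
- reel2: Reel of brass-yellow wire with black flanges, 50 mm diameter, 46 mm tall, hole 20 mm diameter right through, 0.16 kg, loose, may be absent. Origin: centre of its underside, z along its axis. Starts on a spindle of the spindle stand.
- reel3: Reel of silver wire with black flanges, 50 mm diameter, 46 mm tall, hole 20 mm diameter right through, 0.16 kg, loose, may be absent. Origin: centre of its underside, z along its axis. Starts on a spindle of the spindle stand.
- reel4: Reel of green wire with black flanges, 50 mm diameter, 46 mm tall, hole 20 mm diameter right through, 0.16 kg, loose, may be absent. Origin: centre of its underside, z along its axis. Starts on a spindle of the spindle stand.
- spindles: Fixed spindle stand: wooden base 250 (x) x 80 (y) x 12 mm with four upright steel spindles, 12 mm diameter, tops 85 mm above the table, at x = -93, -31, 31, 93 mm, y = 0. A reel on it rests on the base with its underside 12 mm above the table. Origin: centre of the underside, z up, x along the row.
- riser: Fixed trestle riser, a model timber trestle bridge: level deck 270 (x) x 32 (y) mm, its top 60 mm above the table, narrower than a reel; foot 60 mm wide. Origin: centre of the underside, z up, x along the deck. Four reels fit in a row about 62 mm apart.
- dish: White dish, 90 mm across, 16 mm high; bystander. Origin: centre of underside.
- jar: Small amber jar, 48 mm diameter, 62 mm tall; bystander. Origin: centre of underside.
- phone: Black phone, 150 x 72 x 9 mm, lying flat; bystander. Origin: centre of underside.
- driver: Screwdriver with a red handle, 150 mm long, lying flat; bystander. Origin: under its middle.
Mind the look-alikes: they are no part of the job. Leave any purple look-alike of the panel3 alone. Leave any turquoise look-alike of the panel2 alone.

How it is judged:
At the end, for the whole second after the job is handed in: Panels present lean on the stand at 42+-7 deg, roof end up, square within 11 deg, underside centre within 12 mm across and 9 mm in height of the leaning place, 135 mm of the middle; reels present upright on the deck, within 11 mm of its centre line and 120 mm of its middle; all at rest (angle between panel1's own z axis and vertical between 0.603 and 0.863 rad and angle between each of panel1, panel2, panel3's own x axis and vertical below 1.1 rad and angle between the y axis of each of panel1, panel2, panel3 and the y axis of stand, either way round below 0.2 rad and x of panel1 in the frame of stand between -0.0043 and 0.0197 m and y of panel1 in the frame of stand between -0.135 and 0.135 m and z of panel1 in the frame of stand between 0.0425 and 0.0605 m and contact force between each of panel1, panel2, panel3 and stand above 0.2 N and linear speed of each of panel1, panel2, panel3, reel1, reel2, reel3, reel4 below 0.02 m/s and angle between panel2's own z axis and vertical between 0.603 and 0.863 rad and x of panel2 in the frame of stand between -0.0043 and 0.0197 m and y of panel2 in the frame of stand between -0.135 and 0.135 m and z of panel2 in the frame of stand between 0.0425 and 0.0605 m and angle between panel3's own z axis and vertical between 0.603 and 0.863 rad and x of panel3 in the frame of stand between -0.0043 and 0.0197 m and y of panel3 in the frame of stand between -0.135 and 0.135 m and z of panel3 in the frame of stand between 0.0425 and 0.0605 m and x of reel1 in the frame of riser between -0.12 and 0.12 m and y of reel1 in the frame of riser between -0.011 and 0.011 m and z of reel1 in the frame of riser between 0.055 and 0.065 m and angle between each of reel1, reel2, reel3, reel4's own z axis and vertical below 0.1 rad and x of reel2 in the frame of riser between -0.12 and 0.12 m and y of reel2 in the frame of riser between -0.011 and 0.011 m and z of reel2 in the frame of riser between 0.055 and 0.065 m and x of reel3 in the frame of riser between -0.12 and 0.12 m and y of reel3 in the frame of riser between -0.011 and 0.011 m and z of reel3 in the frame of riser between 0.055 and 0.065 m and x of reel4 in the frame of riser between -0.12 and 0.12 m and y of reel4 in the frame of riser between -0.011 and 0.011 m and z of reel4 in the frame of riser between 0.055 and 0.065 m); the robot touches nothing.
It fails at once if the dish is knocked more than 30 mm from its place (distance of dish from where it was at the start of the episode above 0.03 m).
It fails at once if the jar is knocked more than 30 mm from its place (distance of jar from where it was at the start of the episode above 0.03 m).
It fails at once if the phone is knocked more than 30 mm from its place (distance of phone from where it was at the start of the episode above 0.03 m).
It fails at once if the driver is knocked more than 30 mm from its place (distance of driver from where it was at the start of the episode above 0.03 m).
Of panel1, panel2, panel3 only 2 to 3 are there at a start; the rules pass over those that are not, and their reading is None.
Of reel1, reel2, reel3, reel4 only 3 to 4 are there at a start; the rules pass over those that are not, and their reading is None.
At some moment in a run one of panel1, panel2, panel3 may be knocked a few centimetres aside while the robot is not near it.
Once in a run the grip may slacken for a moment while it holds something.
It also fails if it takes over 210 s, if anything falls off the work surface, if the arm or the gripper's body presses on something with over 40 N, if the wrist force passes 120 N, or if a joint passes its speed limit or range.

## Working session

There is one attempt and no reset: what is moved stays moved. The work goes in short steps, Python scripts to look and compute and a tool call to move; the robot and the scene stay as the last step left them, time stands still between calls to the robot, and variables do not carry over. Pictures are saved under pics/ and viewed, at most 14 in all, crops included, and the job is handed in when it is done.

Besides the shell and the picture viewer there is one more tool, called after ">>>" by a JSON object that holds its "name" and its "arguments", one argument or row to a line. drive_tool: Moves the arm, as the interface text tells. Shift numbers are shares of 20 cm and turn numbers shares of 1.5 rad, none past 1 either way. Its arguments: {"type":"object","properties":{"increments":{"type":"array","items":{"type":"array"}},"force":{"type":"number"}},"required":["increments"]}

```bash
mkdir -p pics; ls
python3 - <<'E'
from plant import get_state, optics, manip
import cv2
print(get_state(), manip.pinch_z)
for n in("top","side"):
    im=optics.snapshot(n); cv2.imwrite(f"pics/{n}0.png",im[:,:,::-1]); c=optics.calibration(n); print(n,c)
E
```

```text
pics
{'time_s': 0.0, 'joints': array([ 1.12849593e+00,  5.28478164e-01,  1.43387385e+00, -1.54754411e-05,
        1.18140923e+00, -1.78465164e-01]), 'joint_vel': array([-2.17379342e-04,  9.69077202e-05, -9.06135895e-04, -6.30019067e-04,
       -1.45335658e-03,  2.63183359e-04]), 'joint_torque': array([ 2.21574355e-04, -4.42358279e+01, -1.78025115e+01, -2.24436262e-04,
        8.37654836e-03,  4.61645996e-06]), 'tool_pos': array([0.16263882, 0.60273813, 0.2303353 ]), 'ee_rot': array([ 1.31532342e-01,  9.91311287e-01, -1.03466879e-03, -3.24355254e-04]), 'wrist_force': array([ 0.19174007, -0.06001591,  0.16234421]), 'torque': array([ 0.02343338, -0.05904994,  0.01331303]), 'grasp_force': 0.0, 'finger_gap': 0.08529817850925951} 0.0187
top {'K': array([[401.85966907,   0.        , 324.00556782],
       [  0.        , 401.85966907, 197.03012107],
       [  0.        ,   0.        ,   1.        ]]), 'rvec': array([ 2.12848233, -2.11865034,  0.21876455]), 'tvec': array([-0.06100588,  0.50421299,  1.16607068])}
side {'K': array([[494.29489331,   0.        , 328.37041554],
       [  0.        , 494.29489331, 194.67067901],
       [  0.        ,   0.        ,   1.        ]]), 'rvec': array([ 0.49266344, -2.6636908 ,  1.25329451]), 'tvec': array([0.47780951, 0.1772667 , 1.6129453 ])}
```

View pics/top0.png

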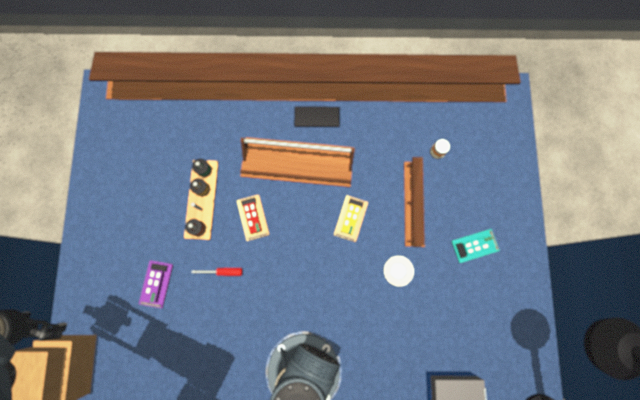

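View pics/side0.png

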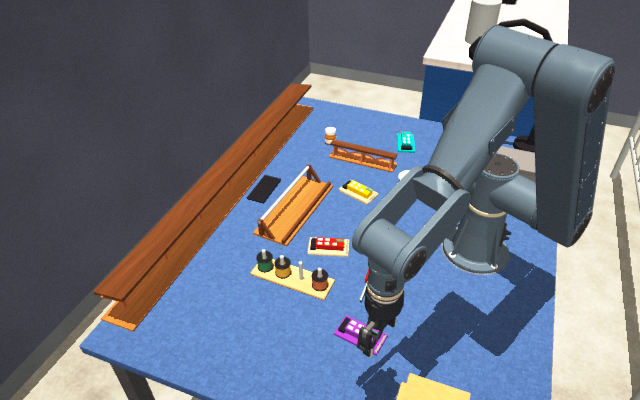

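```bash
cat > h.py <<'E'
import numpy as np, cv2
from plant import get_state, optics, manip
def cast(px,z,c):
    px=np.float64(px).reshape(-1,1,2); n=cv2.undistortPoints(px,c["K"],None).reshape(-1,2)
    R=cv2.Rodrigues(c["rvec"])[0]; o=-R.T@np.ravel(c["tvec"])
    d=np.c_[n,np.ones(len(n))]@R; return (o+d*((z-o[2])/d[:,2])[:,None])[:,:2]
def rect(mask,z,c,off=(0,0)):
    "largest blob -> world rect: centre, (long,short), yaw of long axis deg"
    cs=cv2.findContours(mask.astype(np.uint8),cv2.RETR_EXTERNAL,cv2.CHAIN_APPROX_NONE)[0]
    k=max(cs,key=cv2.contourArea).reshape(-1,2)+np.array(off)
    w=cast(k,z,c); (x,y),(a,b),t=cv2.minAreaRect((w*1000).astype(np.float32))
    if b>a: a,b,t=b,a,t+90
    return np.round([x,y,a,b,(t+90)%180-90],1)
E
python3 - <<'E'
from h import *
im=cv2.imread("pics/top0.png"); c=optics.calibration("top")
hsv=cv2.cvtColor(im,cv2.COLOR_BGR2HSV); H,S,V=cv2.split(hsv)
nb=~((H>95)&(H<130)&(S>60))
nb&=~(V<25)|True
R=lambda x0,y0,x1,y1,z,m=nb: rect(m[y0:y1,x0:x1],z,c,(x0,y0))
for n,b in dict(red=(230,185,280,250,.008),yel=(325,185,380,250,.008),spin=(175,150,227,250,.012),stand=(232,130,362,195,.008),riser=(396,148,432,255,.06),dish=(375,245,425,300,.01),driver=(185,260,250,285,.005)).items(): print(n,R(*b))
# roof strips / reel tops
for n,b in dict(red=(230,185,280,250),yel=(325,185,380,250)).items():
    x0,y0,x1,y1=b; m=(V<60)&nb; print(n,"roof",R(*b,.018,m))
for n,(x0,y0,x1,y1) in dict(g=(188,155,215,178),b=(186,178,213,199),c=(182,216,209,240)).items():
    print(n,R(x0,y0,x1,y1,.058,(V<70)&nb))
cv2.imwrite("pics/crop.png",cv2.resize(im[130:310,130:510],None,fx=2.1,fy=2.1,interpolation=cv2.INTER_CUBIC))
E
```

```text
red [448.5 162.5 138.8  79.1  16.1]
yel [ 447.4 -141.8  139.2   79.3  -17.8]
spin [505.6 323.6 257.2  88.2  -2.5]
stand [628.7  32.1 371.4 138.9  85. ]
riser [ 493.5 -327.7  278.9   63.1   -1. ]
dish [ 287.6 -285.1   94.4   92.2  -89.8]
driver [282.3 264.5 153.9  26.7 -89.8]Traceback (most recent call last):
  File "<stdin>", line 10, in <module>
  File "<stdin>", line 6, in <lambda>
  File "h.py", line 10, in rect
    k=max(cs,key=cv2.contourArea).reshape(-1,2)+np.array(off)
      ~~~^^^^^^^^^^^^^^^^^^^^^^^^
ValueError: max() iterable argument is empty
```

Run:
```python
from h import *
im=cv2.imread("pics/top0.png"); c=optics.calibration("top")
cv2.imwrite("pics/crop.png",cv2.resize(im[130:310,130:510],None,fx=2.1,fy=2.1,interpolation=cv2.INTER_CUBIC))
print([im[v,u] for u,v in((253,217),(248,203),(260,233),(201,167),(199,187),(195,227),(414,190),(406,190))])
```

```text
[array([109, 124, 237], dtype=uint8), array([ 71,  75, 159], dtype=uint8), array([166, 231, 245], dtype=uint8), array([86, 92, 93], dtype=uint8), array([83, 90, 89], dtype=uint8), array([82, 88, 87], dtype=uint8), array([ 45,  74, 122], dtype=uint8), array([ 84, 141, 220], dtype=uint8)]
```

View pics/crop.png

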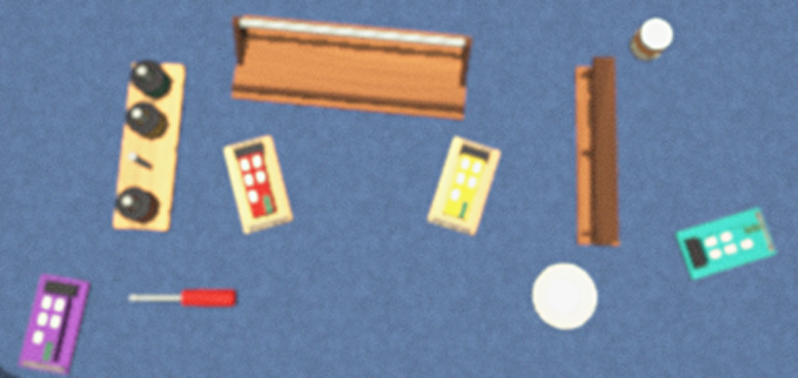

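Candidates: red panel at (253,217) vs purple look-alike (155,285); yellow panel (351,218) vs turquoise look-alike (475,246). The crop confirms red and yellow, both with the roof end away from the robot. The three reels are at (201,167), (199,187) and (195,227), and the spindle at (198,207) is empty. I'll move over for a closer look with the wrist camera.

>>> {"name": "drive_tool", "arguments": {
  "increments": [
    [[0.25, -0.2, 0.2], [0, 0, 0.1], 1],
    [[0.5, -0.5, 0.4], [0, 0, 0.1], 1],
    [[0.75, -0.75, 0.6], [0, 0, 0.1], 1],
    [[1, -1, 0.6], [0, 0, 0.1], 1],
    [[1, -1, 0.6], [0, 0, 0.1], 1],
    [[1, -1, 0.6], [0, 0, 0.1], 1],
    [[1, -1, 0.6], [0, 0, 0.1], 1]
  ]
}}

```text
time_s: 0.8
tool_pos: [0.3668, 0.4006, 0.3529]
ee_rot: [0.06, 0.998, 0.0, 0.002]
wrist_force: [0.4, 0.8, -0.1]
finger_gap: 0.0854
grasp_force: 0.0
```

>>> {"name": "drive_tool", "arguments": {
  "increments": [
    [[0.25, -0.2, 0], [0, 0, 0], 1],
    [[0.4, -0.4, 0], [0, 0, 0], 1],
    [[0.4, -0.4, 0], [0, 0, 0], 1],
    [[0.4, -0.4, 0], [0, 0, 0], 1],
    [[0.4, -0.4, 0], [0, 0, 0], 1]
  ]
}}

```text
time_s: 1.3
tool_pos: [0.4418, 0.3241, 0.3508]
ee_rot: [0.057, 0.998, 0.0, -0.001]
wrist_force: [-0.1, -0.6, 0.3]
finger_gap: 0.0853
grasp_force: 0.0
```

Run:
```python
from h import *
s=get_state(); c=optics.calibration("wrist"); im=optics.snapshot("wrist")
print(s["time_s"],s["tool_pos"],s["ee_rot"],s["joints"]); print(c); np.save("w1.npy",im); np.save("w1c.npy",c,allow_pickle=True)
cv2.imwrite("pics/w1.png",im[:,:,::-1])
```

```text
1.3 [0.44182561 0.32409272 0.35079976] [ 5.67796417e-02  9.98386218e-01  1.75762029e-04 -1.00073383e-03] [ 4.28203269e-01  3.02094966e-01  1.46435738e+00  1.26790354e-03
  1.37674721e+00 -1.02921810e+00]
{'K': array([[307.43809987,   0.        , 319.0812241 ],
       [  0.        , 307.43809987, 200.01697756],
       [  0.        ,   0.        ,   1.        ]]), 'rvec': array([-2.18053082, -1.946737  , -0.27071685]), 'tvec': array([-0.37250707, -0.45403302,  0.38339452])}
```

View pics/w1.png

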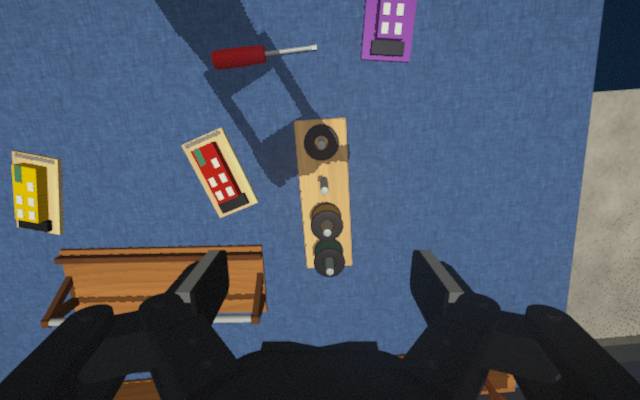

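```bash
cat >> h.py <<'E'
def hullrect(mask,z,c,off=(0,0)):
    mask=cv2.morphologyEx(mask.astype(np.uint8),cv2.MORPH_OPEN,np.ones((3,3)))
    v,u=np.nonzero(mask); w=cast(np.c_[u,v]+np.array(off),z,c)
    (x,y),(a,b),t=cv2.minAreaRect((w*1000).astype(np.float32))
    if b>a: a,b,t=b,a,t+90
    return np.round([x,y,a,b,(t+90)%180-90],1)
E
python3 - <<'E'
from h import *
im=np.load("w1.npy"); c=np.load("w1c.npy",allow_pickle=True).item()
hsv=cv2.cvtColor(im,cv2.COLOR_RGB2HSV); H,S,V=cv2.split(hsv)
nb=~((H>95)&(H<130)&(S>60))
wood=(H>8)&(H<30)&(S>40)&(V>90)
for n,m,b,z in(("spin",wood,(285,110,360,274),.012),("red",nb&(V>60),(175,120,262,225),.008),("yel",nb&(V>60),(5,145,75,240),.008)):
    x0,y0,x1,y1=b; print(n,hullrect(m[y0:y1,x0:x1],z,c,(x0,y0)))
print(cast([(321,143),(324,184),(327,233),(330,270)],.085,c)*1000)
# base edges
for v in(130,150,170,190,205): 
    r=np.nonzero(wood[v,285:360])[0]; print(v,r.min()+285,r.max()+285)
# top cam riser deck and stand front edge
t=cv2.imread("pics/top0.png"); ct=optics.calibration("top"); H,S,V=cv2.split(cv2.cvtColor(t,cv2.COLOR_BGR2HSV))
nb=~((H>95)&(H<130)&(S>60)); 
x0,y0,x1,y1=400,150,430,252; print("deck",hullrect((nb&(V<150))[y0:y1,x0:x1],.06,ct,(x0,y0)))
us=np.arange(250,345,3); pts=[]
for u in us:
    pts.append((u,np.nonzero(nb[140:195,u])[0].max()+140))
print(cast([pts[0],pts[-1]],.008,ct)*1000, pts[::8])
R=cv2.Rodrigues(ct["rvec"])[0]; print("topcam",-R.T@ct["tvec"])
E
```

```text
spin [504.2 326.5 248.1  79.7  -2.5]
red [447.9 165.1 132.6  74.4  16.2]
yel [ 446.3 -138.1  133.7   80.2  -17.9]
[[410.1961242  330.81568475]
 [465.31678723 328.74613797]
 [536.74162738 325.23394286]
 [595.37260896 323.43268948]]
130 295 346
150 296 347
170 298 347
190 300 348
205 301 349
deck [ 493.7 -337.5  278.3   43.5   -1. ]
[[ 572.5666407   174.55393951]
 [ 548.46953777 -118.78921479]] [(np.int64(250), np.int64(178)), (np.int64(274), np.int64(180)), (np.int64(298), np.int64(182)), (np.int64(322), np.int64(184))]
topcam [ 0.26888445 -0.04669444  1.24225363]
```

>>> {"name": "drive_tool", "arguments": {
  "increments": [
    [[-0.155, 0.033, 0], [0, 0, 0.047], 1],
    [[-0.155, 0.033, -0.25], [0, 0, 0.047], 1],
    [[-0.155, 0.033, -0.5], [0, 0, 0.047], 1],
    [[-0.155, 0.033, -0.75], [0, 0, 0.047], 1],
    [[-0.155, 0.033, -0.95], [0, 0, 0.047], 1],
    [[-0.155, 0.033, -0.95], [0, 0, 0.047], 1],
    [[-0.155, 0.033, -0.95], [0, 0, 0.047], 1]
  ],
  "force": 50
}}

```text
time_s: 2.05
tool_pos: [0.4112, 0.3312, 0.1616]
ee_rot: [0.021, 1.0, -0.0, -0.0]
wrist_force: [0.4, 0.6, 0.5]
finger_gap: 0.0856
grasp_force: 0.0
```

>>> {"name": "drive_tool", "arguments": {
  "increments": [
    [[0, 0, -0.2], [0, 0, 0], 1],
    [[0, 0, -0.4], [0, 0, 0], 1],
    [[0, 0, -0.6], [0, 0, 0], 1],
    [[0, 0, -0.68], [0, 0, 0], 1],
    [[0, 0, -0.68], [0, 0, 0], 1],
    [[0, 0, -0.68], [0, 0, 0], 1],
    [[0, 0, -0.68], [0, 0, 0], 0],
    [[0, 0, -0.68], [0, 0, 0], 0],
    [[0, 0, -0.68], [0, 0, 0], 0],
    [[0, 0, -0.68], [0, 0, 0], 0],
    [[0, 0, -0.68], [0, 0, 0], 0],
    [[0, 0, -0.68], [0, 0, 0], 0]
  ],
  "force": 50
}}

```text
time_s: 3.25
tool_pos: [0.4129, 0.3305, 0.0272]
ee_rot: [0.022, 1.0, 0.001, 0.001]
wrist_force: [-0.8, 0.5, 9.2]
finger_gap: 0.0483
grasp_force: 50.7
```

>>> {"name": "drive_tool", "arguments": {
  "increments": [
    [[0, 0, 0.1], [0, 0, 0], 0],
    [[0, 0, 0.3], [0, 0, 0], 0],
    [[0, 0, 0.5], [0, 0, 0], 0],
    [[0, 0, 0.75], [0, 0, 0], 0],
    [[0, 0, 1], [0, 0, 0], 0],
    [[0, -0.2, 1], [0, 0, 0], 0],
    [[0, -0.45, 1], [0, 0, 0], 0],
    [[0, -0.7, 1], [0, 0, 0], 0],
    [[0, -0.95, 1], [0, 0, 0], 0],
    [[0, -1, 1], [0, 0, 0], 0]
  ]
}}

```text
time_s: 4.25
tool_pos: [0.4111, 0.1261, 0.2256]
ee_rot: [0.024, 1.0, -0.001, -0.0]
wrist_force: [-0.2, -0.1, -1.5]
finger_gap: 0.0481
grasp_force: 52.6
```

>>> {"name": "drive_tool", "arguments": {
  "increments": [
    [[0, -0.2, 0], [0, 0, 0], 0],
    [[0, -0.4, 0], [0, 0, 0], 0],
    [[0, -0.6, 0], [0, 0, 0], 0],
    [[0, -0.8, 0], [0, 0, 0], 0],
    [[0, -1, 0], [0, 0, 0], 0]
  ]
}}

```text
time_s: 4.75
tool_pos: [0.4117, -0.0709, 0.2256]
ee_rot: [0.022, 1.0, 0.0, 0.0]
wrist_force: [0.6, -0.4, -1.4]
finger_gap: 0.0483
grasp_force: 52.7
```

>>> {"name": "drive_tool", "arguments": {
  "increments": [
    [[0, -0.2, 0], [0, 0, 0], 0],
    [[0, -0.4, 0], [0, 0, 0], 0],
    [[0, -0.6, 0], [0, 0, 0], 0],
    [[0, -0.8, 0], [0, 0, 0], 0],
    [[0, -1, 0], [0, 0, 0], 0],
    [[0, -1, 0], [0, 0, 0], 0],
    [[0, -1, 0], [0, 0, 0], 0]
  ]
}}

```text
time_s: 5.45
tool_pos: [0.4118, -0.2701, 0.2252]
ee_rot: [0.023, 1.0, 0.001, -0.0]
wrist_force: [-0.0, 0.1, -1.6]
finger_gap: 0.0483
grasp_force: 52.8
```

Run:
```python
from h import *
s=get_state(); c=optics.calibration("wrist"); im=optics.snapshot("wrist")
print(s["time_s"],s["tool_pos"],s["ee_rot"],s["finger_gap"],s["joints"]); np.save("w2.npy",im); np.save("w2c.npy",c,allow_pickle=True)
cv2.imwrite("pics/w2.png",im[:,:,::-1])
```

```text
5.45 [ 0.41184007 -0.27013456  0.22516425] [ 2.25194617e-02  9.99746266e-01  5.14391959e-04 -1.16623239e-04] 0.0482572879653838 [-8.08194166e-01  3.59167569e-01  1.76457141e+00  6.60384022e-04
  1.01874632e+00 -2.33429433e+00]
```

View pics/w2.png

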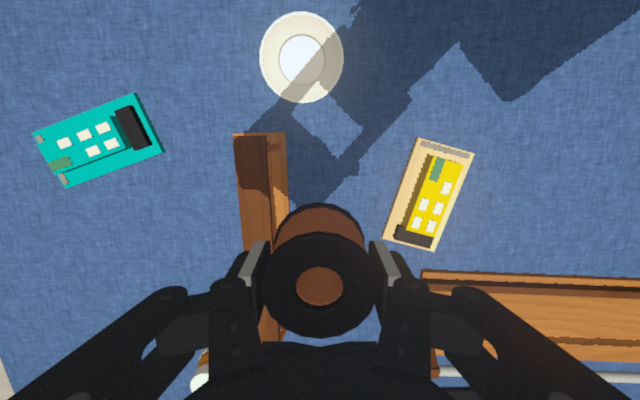

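Run:
```python
from h import *
im=np.load("w2.npy"); c=np.load("w2c.npy",allow_pickle=True).item()
for v in(128,132,136,150,180,210,235): print(v,im[v,228:296:3].tolist() if v in(150,) else im[v,228:296:4,0].tolist())
R=cv2.Rodrigues(c["rvec"])[0]; print("cam",-R.T@c["tvec"])
print(cast([(234,150),(268,150),(240,235),(271,235),(234,133),(265,133)],.06,c)*1000)
```

```text
128 [99, 89, 90, 94, 89, 91, 58, 56, 62, 61, 65, 63, 64, 61, 61, 64, 61]
132 [100, 104, 104, 126, 82, 87, 95, 89, 94, 99, 101, 104, 99, 101, 101, 60, 60]
136 [96, 127, 138, 92, 77, 79, 72, 69, 67, 69, 120, 125, 117, 117, 112, 61, 58]
150 [[91, 122, 160], [87, 115, 153], [78, 52, 40], [76, 52, 40], [74, 47, 39], [77, 51, 40], [75, 51, 40], [76, 52, 41], [75, 53, 40], [73, 48, 37], [70, 50, 40], [68, 48, 39], [73, 50, 41], [86, 56, 46], [100, 63, 50], [110, 71, 51], [115, 77, 51], [115, 79, 51], [114, 78, 52], [106, 73, 54], [59, 77, 103], [55, 69, 95], [64, 82, 107]]
180 [87, 91, 113, 75, 72, 77, 74, 75, 75, 75, 69, 114, 120, 118, 109, 62, 54]
210 [88, 90, 95, 126, 125, 129, 129, 132, 133, 128, 129, 112, 198, 199, 191, 172, 86]
235 [87, 98, 93, 91, 125, 124, 129, 130, 131, 124, 129, 76, 33, 98, 100, 101, 104]
cam [ 0.34148097 -0.2664368   0.3669708 ]
[[ 373.73460201 -352.11979769]
 [ 375.24138735 -318.42736465]
 [ 464.26758922 -356.61052672]
 [ 465.76143837 -323.38442566]
 [ 357.29535335 -350.13039223]
 [ 358.64744909 -319.86751317]]
```

Run:
```python
from h import *
im=np.load("w2.npy").astype(int); c=np.load("w2c.npy",allow_pickle=True).item()
rb=im[:,:,0]-im[:,:,2]; p=[]
for v in range(140,240,4):
    u=np.nonzero(rb[v,225:260]>0)[0][0]+225; a,b=rb[v,u-1],rb[v,u]; p.append((u-1+(0-a)/(b-a),v))
w=cast(p,.06,c)*1000; k=np.polyfit(w[:,0],w[:,1],1); print(np.degrees(np.arctan(k[0])),np.polyval(k,[359,432,494,556]), np.std(w[:,1]-np.polyval(k,w[:,0])))
t=cv2.imread("pics/top0.png").astype(int); ct=optics.calibration("top"); rb=t[:,:,2]-t[:,:,0]; p=[]
for v in range(162,243,4):
    u=np.nonzero(rb[v,395:436]>0)[0][-1]+395; a,b=rb[v,u],rb[v,u+1]; p.append((u+a/(a-b),v))
w=cast(p,.06,ct)*1000; k=np.polyfit(w[:,0],w[:,1],1); print(np.degrees(np.arctan(k[0])),np.polyval(k,[359,432,494,556]))
vs=[np.nonzero(rb[150:255,u]>0)[0][[0,-1]]+150 for u in(416,418,420)]; print(vs, cast([(418,vs[1][0]),(418,vs[1][1])],.06,ct)*1000)
```

```text
-1.5972696827022583 [-352.16857703 -354.20417028 -355.9330303  -357.66189032] 0.1615449683029655
-1.4233642313873422 [-353.69660548 -355.51047327 -357.05101852 -358.59156376]
[array([157, 246]), array([157, 246]), array([157, 246])] [[ 629.2383701  -346.42803229]
 [ 357.47454316 -335.05465673]]
```

>>> {"name": "drive_tool", "arguments": {
  "increments": [
    [[0.096, -0.2, 0], [0, 0, 0.0125], 0],
    [[0.096, -0.342, 0], [0, 0, 0.0125], 0],
    [[0.096, -0.342, -0.2], [0, 0, 0.0125], 0],
    [[0.096, -0.342, -0.4], [0, 0, 0.0125], 0],
    [[0.096, -0.342, -0.6], [0, 0, 0.0125], 0],
    [[0.096, -0.342, -0.68], [0, 0, 0.0125], 0],
    [[0.096, -0.342, -0.72], [0, 0, 0.0125], 0],
    [[0.096, -0.342, -0.745], [0, 0, 0.0125], 0],
    [[0.096, -0.342, -0.745], [0, 0, 0.0125], 0],
    [[0.096, -0.342, -0.745], [0, 0, 0.0125], 0],
    [[0.096, -0.342, -0.745], [0, 0, 0.0125], 0]
  ]
}}

```text
time_s: 6.6
tool_pos: [0.4318, -0.3389, 0.0775]
ee_rot: [0.012, 1.0, -0.001, 0.001]
wrist_force: [-0.6, -0.4, -1.5]
finger_gap: 0.0482
grasp_force: 52.8
```

>>> {"name": "drive_tool", "arguments": {
  "increments": [
    [[0, 0, -0.006], [0, 0, 0], 0],
    [[0, 0, -0.012], [0, 0, 0], 0],
    [[0, 0, -0.012], [0, 0, 0], 0],
    [[0, 0, -0.012], [0, 0, 0], 0.7],
    [[0, 0, -0.012], [0, 0, 0], 0.75],
    [[0, 0, -0.012], [0, 0, 0], 0.8],
    [[0, 0, -0.012], [0, 0, 0], 1],
    [[0, 0, -0.012], [0, 0, 0], 1],
    [[0, 0, 0.2], [0, 0, 0], 1],
    [[0, 0, 0.4], [0, 0, 0], 1],
    [[0, 0, 0.7], [0, 0, 0], 1],
    [[0, 0, 0.9], [0, 0, 0], 1]
  ]
}}

```text
time_s: 7.8
tool_pos: [0.4307, -0.3379, 0.2576]
ee_rot: [0.012, 1.0, 0.001, -0.0]
wrist_force: [0.6, -1.2, -0.0]
finger_gap: 0.0852
grasp_force: 0.0
```

>>> {"name": "drive_tool", "arguments": {
  "increments": [
    [[0.1, 0.25, 0], [0, 0, 0], 1],
    [[0.2, 0.5, 0], [0, 0, 0], 1],
    [[0.3, 0.75, 0], [0, 0, 0], 1],
    [[0.4, 1, 0], [0, 0, 0], 1],
    [[0.4, 1, 0], [0, 0, 0], 1]
  ]
}}

```text
time_s: 8.3
tool_pos: [0.5115, -0.1341, 0.2563]
ee_rot: [0.01, 1.0, 0.001, -0.0]
wrist_force: [-1.4, 1.0, 0.4]
finger_gap: 0.0855
grasp_force: 0.0
```

Run:
```python
from h import *
s=get_state(); c=optics.calibration("wrist"); im=optics.snapshot("wrist")
print(s["time_s"],s["tool_pos"],s["ee_rot"]); np.save("w3.npy",im); np.save("w3c.npy",c,allow_pickle=True)
cv2.imwrite("pics/w3.png",im[:,:,::-1])
im=optics.snapshot("side"); cv2.imwrite("pics/s3.png",cv2.resize(im[100:320,230:430,::-1],None,fx=2.5,fy=2.5))
```

```text
8.3 [ 0.51153813 -0.13409129  0.25626576] [ 1.01605779e-02  9.99947973e-01  8.87668180e-04 -1.62037380e-04]
```

View pics/w3.png

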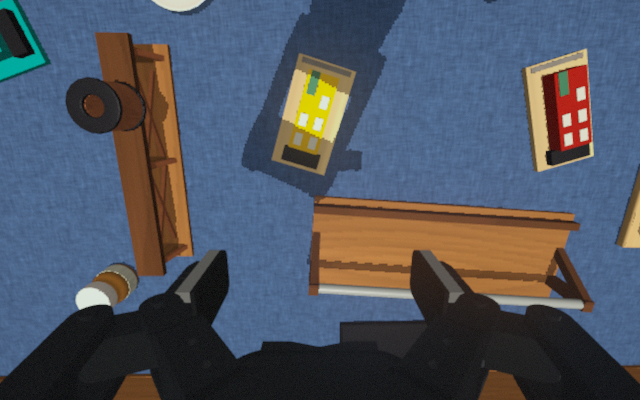

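View pics/s3.png

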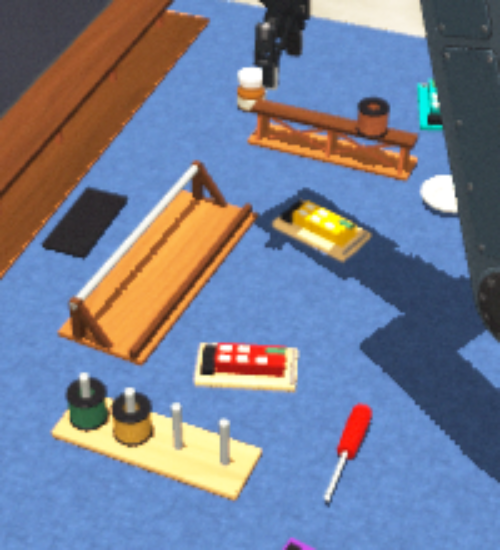

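Run:
```python
from h import *
im=np.load("w3.npy").astype(int); c=np.load("w3c.npy",allow_pickle=True).item()
rb=im[:,:,0]-im[:,:,2]; p=[]
for u in range(325,568,6):
    v=np.nonzero(rb[185:240,u]>0)[0][0]+185; a,b=rb[v-1,u],rb[v,u]; p.append((u,v-1+(0-a)/(b-a)))
for z in(0,.008):
    w=cast(p,z,c)*1000; k=np.polyfit(w[:,1],w[:,0],1); print(z,np.degrees(np.arctan(k[0])),np.polyval(k,[30]),np.std(w[:,0]-np.polyval(k,w[:,1])))
for v in(204,208,212): 
    n=np.nonzero(rb[v,290:610]>0)[0]+290; print(v,n[0],n[-1], (cast([(n[0],v),(n[-1],v)],.021,c)*1000).round(1).tolist())
# rail: bright grey
g=(im.min(2)>120)&(np.abs(rb)<40); q=[]
for u in list(range(320,405,8))+list(range(490,580,8)):
    n=np.nonzero(g[270:320,u])[0]
    if len(n)>2: q.append((u,n.mean()+270,len(n)))
q=np.array(q); print(q[::4].tolist()); w=cast(q[:,:2],.070,c)*1000; k=np.polyfit(w[:,1],w[:,0],1); print("rail",np.degrees(np.arctan(k[0])),np.polyval(k,[30]))
H,S,V=cv2.split(cv2.cvtColor(im.astype(np.uint8),cv2.COLOR_RGB2HSV)); nb=~((H>95)&(H<130)&(S>60))
x0,y0,x1,y1=262,45,365,183
print("yel",hullrect((nb&(V>60))[y0:y1,x0:x1],.008,c,(x0,y0)))
x0,y0,x1,y1=515,40,602,178
print("red",hullrect((nb&(V>60))[y0:y1,x0:x1],.008,c,(x0,y0)))
```

```text
0 5.174684094370787 [562.98763456] 0.2076731921206185
0.008 5.174684094370756 [560.83464315] 0.20349984349756234
204 315 452 [[554.0, -139.1], [557.6, 36.4]]
208 314 505 [[559.4, -140.5], [564.4, 105.1]]
212 314 564 [[564.8, -140.7], [571.3, 182.2]]
[[320.0, 288.5, 8.0], [352.0, 291.0, 9.0], [384.0, 292.5, 8.0], [506.0, 300.5, 8.0], [538.0, 301.0, 5.0], [570.0, 304.5, 8.0]]
rail 5.085938539032923 [661.34771972]
yel [ 446.8 -140.4  131.6   72.8  -18. ]
red [448.7 161.3 131.9  76.   16. ]
```

>>> {"name": "drive_tool", "arguments": {
  "increments": [
    [[-0.15, 0, 0], [0, 0, -0.1], 1],
    [[-0.345, 0, -0.2], [0, 0, -0.1955], 1],
    [[-0.345, 0, -0.45], [0, 0, -0.1955], 1],
    [[-0.345, 0, -0.7], [0, 0, -0.1955], 1],
    [[-0.345, 0, -0.95], [0, 0, -0.1955], 1],
    [[-0.345, 0, -0.95], [0, 0, -0.1955], 1],
    [[-0.345, 0, -0.95], [0, 0, -0.1955], 1],
    [[-0.345, 0, -0.95], [0, 0, -0.1955], 1]
  ]
}}

```text
time_s: 9.2
tool_pos: [0.4435, -0.1399, 0.0684]
ee_rot: [0.159, 0.987, -0.001, 0.002]
wrist_force: [0.5, -0.4, 0.3]
finger_gap: 0.0853
grasp_force: 0.0
```

Run:
```python
from h import *
s=get_state(); print(s["time_s"],s["tool_pos"],s["ee_rot"])
ct=optics.calibration("top"); t=optics.snapshot("top"); H,S,V=cv2.split(cv2.cvtColor(t,cv2.COLOR_RGB2HSV))
c=optics.calibration("wrist"); im=optics.snapshot("wrist"); H,S,V=cv2.split(cv2.cvtColor(im,cv2.COLOR_RGB2HSV))
m=(H>22)&(H<33)&(S>190)&(V>80)
print("house top",hullrect(m,.028,c)); cv2.imwrite("pics/w4.png",im[:,:,::-1])
```

```text
9.2 [ 0.44351651 -0.13988555  0.06837155] [ 1.58518741e-01  9.87353453e-01 -9.12835122e-04  2.03349591e-03]
house top [ 441.5 -139.1   89.4   35.2  -18.3]
```

View pics/w4.png

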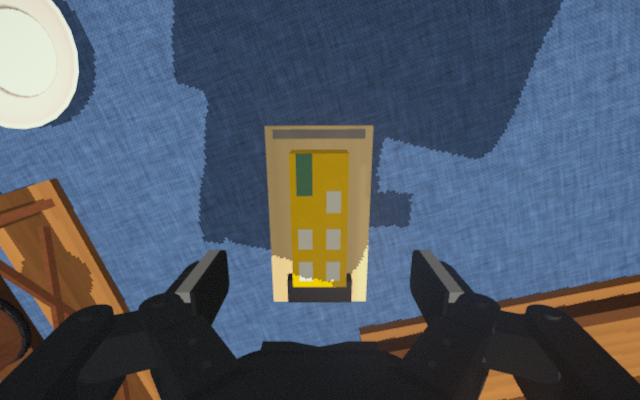

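>>> {"name": "drive_tool", "arguments": {
  "increments": [
    [[-0.008, 0.004, -0.15], [0, 0, 0], 1],
    [[-0.008, 0.004, -0.25], [0, 0, 0], 1],
    [[-0.008, 0.004, -0.292], [0, 0, 0], 1],
    [[-0.008, 0.004, -0.292], [0, 0, 0], 1],
    [[-0.008, 0.004, -0.292], [0, 0, 0], 0],
    [[-0.008, 0.004, -0.292], [0, 0, 0], 0],
    [[-0.008, 0.004, -0.292], [0, 0, 0], 0],
    [[-0.008, 0.004, -0.292], [0, 0, 0], 0],
    [[-0.008, 0.004, -0.292], [0, 0, 0], 0],
    [[-0.008, 0.004, -0.292], [0, 0, 0], 0],
    [[-0.008, 0.004, -0.292], [0, 0, 0], 0]
  ],
  "force": 80
}}

```text
time_s: 10.4
tool_pos: [0.441, -0.1379, 0.009]
ee_rot: [0.158, 0.987, -0.0, 0.001]
wrist_force: [-0.5, 0.2, 7.9]
finger_gap: 0.0345
grasp_force: 81.7
```

>>> {"name": "drive_tool", "arguments": {
  "increments": [
    [[0, 0, 0.1], [0, 0, 0], 0],
    [[0, 0, 0.3], [0, 0, 0], 0],
    [[0, 0, 0.55], [0, 0, 0], 0],
    [[0.1, 0.05, 0.8], [0, 0, 0.05], 0],
    [[0.3, 0.2, 0.8], [0, 0, 0.1], 0],
    [[0.5, 0.3, 0.8], [0, 0, 0.15], 0],
    [[0.7, 0.4, 0.8], [0, 0, 0.15], 0],
    [[0.926, 0.533, 0.8], [0, 0, 0.15], 0],
    [[0.926, 0.533, 0.8], [0, 0, 0.15], 0],
    [[0.926, 0.533, 0.8], [0, 0, 0.15], 0],
    [[0.926, 0.533, 0.8], [0, 0, 0.15], 0]
  ]
}}

```text
time_s: 11.5
tool_pos: [0.6237, -0.031, 0.1671]
ee_rot: [0.046, 0.999, 0.0, -0.002]
wrist_force: [-0.1, -0.4, -1.5]
finger_gap: 0.0345
grasp_force: 80.5
```

>>> {"name": "drive_tool", "arguments": {
  "increments": [
    [[0, 0, 0], [-0.008, -0.09, 0], 0],
    [[0, 0, 0], [-0.0165, -0.18, 0], 0],
    [[0, 0, 0], [-0.025, -0.27, 0], 0],
    [[0, 0, 0], [-0.0325, -0.36, 0], 0],
    [[0, 0, 0], [-0.0405, -0.45, 0], 0],
    [[0, 0, 0], [-0.044, -0.487, 0], 0],
    [[0, 0, 0], [-0.044, -0.487, 0], 0],
    [[0, 0, 0], [-0.044, -0.487, 0], 0],
    [[0, 0, 0], [-0.044, -0.487, 0], 0]
  ]
}}

```text
time_s: 12.4
tool_pos: [0.6393, -0.0256, 0.195]
ee_rot: [0.049, 0.942, -0.021, 0.333]
wrist_force: [-0.4, -0.3, -1.3]
finger_gap: 0.0343
grasp_force: 80.7
```

Run:
```python
from h import *
from scipy.spatial.transform import Rotation as Ro
s=get_state(); R=Ro.from_quat(s["ee_rot"]).as_matrix(); print(s["time_s"],s["tool_pos"],s["finger_gap"],s["wrist_force"]); print(R.round(3)); print(s["joints"].round(2))
im=optics.snapshot("side"); cv2.imwrite("pics/s5.png",cv2.resize(im[100:320,230:430,::-1],None,fx=2.5,fy=2.5))
```

```text
12.4 [ 0.63931295 -0.02557038  0.19496389] 0.03434306336045842 [-0.41798862 -0.29213283 -1.33139282]
[[-0.774  0.106  0.625]
 [ 0.078  0.994 -0.071]
 [-0.629 -0.006 -0.778]]
[-0.26  0.48  1.95  1.16  0.1  -2.85]
```

View pics/s5.png

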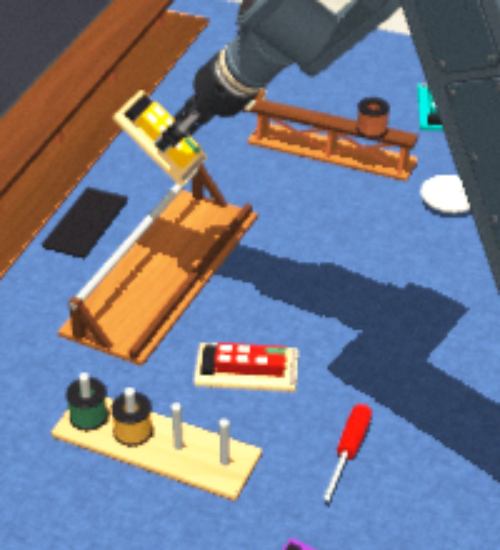

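Tilting runs into the wrist limit (j5 ≈ 0, j6 at −2.85). I'll set the panel back on the table and pick it up again with the tool pre-tilted the other way.

>>> {"name": "drive_tool", "arguments": {
  "increments": [
    [[0, 0, 0], [0.008, 0.09, 0], 0],
    [[0, 0, 0], [0.0165, 0.18, 0], 0],
    [[0, 0, 0], [0.025, 0.27, 0], 0],
    [[0, 0, 0], [0.0325, 0.36, 0], 0],
    [[0, 0, 0], [0.0405, 0.45, 0], 0],
    [[0, 0, 0], [0.044, 0.487, 0], 0],
    [[0, 0, 0], [0.044, 0.487, 0], 0],
    [[0, 0, 0], [0.044, 0.487, 0], 0],
    [[0, 0, 0], [0.044, 0.487, 0], 0]
  ]
}}

```text
time_s: 13.35
tool_pos: [0.6431, -0.0267, 0.1945]
ee_rot: [0.047, 0.999, -0.007, -0.026]
wrist_force: [-0.5, 1.2, -1.4]
finger_gap: 0.034
grasp_force: 80.6
```

Run:
```python
from h import *
from scipy.spatial.transform import Rotation as Ro
s=get_state(); R=Ro.from_quat(s["ee_rot"]).as_matrix(); print(s["time_s"],s["tool_pos"],s["finger_gap"]); print(R.round(3)); print(s["joints"].round(2))
```

```text
13.35 [ 0.64305249 -0.026687    0.19448216] 0.03401169940117449
[[-0.994  0.094 -0.053]
 [ 0.095  0.995 -0.012]
 [ 0.051 -0.017 -0.999]]
[-0.2   0.61  1.38 -0.02  1.2  -1.67]
```

>>> {"name": "drive_tool", "arguments": {
  "increments": [
    [[-0.2, -0.1, 0], [0.008, -0.035, 0], 0],
    [[-0.4, -0.2, 0], [0.008, -0.035, 0], 0],
    [[-0.6, -0.3, 0], [0.008, -0.035, 0], 0],
    [[-0.8, -0.4, 0], [0.008, -0.035, 0], 0],
    [[-1, -0.5, 0], [0.008, -0.035, 0], 0],
    [[-1, -0.5, -0.2], [0.008, -0.035, 0], 0],
    [[-1, -0.5, -0.45], [0.008, -0.035, 0], 0],
    [[-1, -0.5, -0.7], [0.008, -0.035, 0], 0],
    [[-1, -0.5, -0.8], [0.008, -0.035, 0], 0],
    [[-1, -0.5, -0.8], [0.008, -0.035, 0], 0],
    [[-1, -0.5, -0.8], [0.008, -0.035, 0], 0]
  ]
}}

```text
time_s: 14.45
tool_pos: [0.4407, -0.1252, 0.0354]
ee_rot: [0.048, 0.999, 0.001, -0.001]
wrist_force: [0.1, -0.2, -2.5]
finger_gap: 0.0343
grasp_force: 80.5
```

Run:
```python
from h import *
from scipy.spatial.transform import Rotation as Ro
s=get_state(); R=Ro.from_quat(s["ee_rot"]).as_matrix(); print(s["time_s"],s["tool_pos"],s["finger_gap"]); print(R.round(3)); print(s["joints"].round(2))
```

```text
14.45 [ 0.44071038 -0.12519796  0.03543075] 0.0343117172119448
[[-0.995  0.095 -0.001]
 [ 0.095  0.995  0.002]
 [ 0.001  0.002 -1.   ]]
[-0.52  0.68  1.99  0.    0.48 -2.  ]
```

>>> {"name": "drive_tool", "arguments": {
  "increments": [
    [[0, 0, -0.06], [0, 0, 0], 0],
    [[0, 0, -0.11], [0, 0, 0], 0],
    [[0, 0, -0.128], [0, 0, 0], 0],
    [[0, 0, -0.128], [0, 0, 0], 0.4],
    [[0, 0, -0.128], [0, 0, 0], 0.7],
    [[0, 0, -0.128], [0, 0, 0], 1],
    [[0, 0, -0.128], [0, 0, 0], 1],
    [[0, 0, 0.05], [0, 0, 0], 1],
    [[0, 0, 0.3], [0, 0, 0], 1],
    [[0, 0, 0.3], [0, 0, 0], 1],
    [[0, 0, 0.3], [0, 0, 0], 1]
  ]
}}

```text
time_s: 15.55
tool_pos: [0.4422, -0.1255, 0.0962]
ee_rot: [0.048, 0.999, 0.0, 0.001]
wrist_force: [0.3, 0.6, 0.2]
finger_gap: 0.0853
grasp_force: 0.0
```

>>> {"name": "drive_tool", "arguments": {
  "increments": [
    [[0, 0, 0], [0.009, 0.095, 0], 1],
    [[0, 0, 0], [0.0175, 0.19, 0], 1],
    [[0, 0, 0], [0.0262, 0.29, 0], 1],
    [[0, 0, 0], [0.0262, 0.29, 0], 1],
    [[0, 0, 0], [0.0262, 0.29, 0], 1],
    [[0, 0, 0], [0.0262, 0.29, 0], 1]
  ]
}}

```text
time_s: 16.15
tool_pos: [0.4394, -0.1243, 0.0944]
ee_rot: [0.047, 0.975, 0.011, -0.218]
wrist_force: [-1.0, 0.9, 0.7]
finger_gap: 0.0854
grasp_force: 0.0
```

```bash
cat >> h.py <<'E'
from scipy.spatial.transform import Rotation as Ro
def st():
    s=get_state(); R=Ro.from_quat(s["ee_rot"]).as_matrix()
    print(round(s["time_s"],2),"tcp",(s["tool_pos"]*1000).round(1),"gap",round(s["finger_gap"],4),"y yaw",np.degrees(np.arctan2(R[1,1],R[0,1])).round(1),"z",R[:,2].round(3),"j",s["joints"].round(2)); return s
E
python3 - <<'E'
from h import *
st()
c=optics.calibration("wrist"); im=optics.snapshot("wrist"); H,S,V=cv2.split(cv2.cvtColor(im,cv2.COLOR_RGB2HSV))
m=(H>22)&(H<33)&(S>190)&(V>80)
print("house top",hullrect(m,.028,c)); cv2.imwrite("pics/w6.png",im[:,:,::-1])
E
```

```text
16.15 tcp [ 439.4 -124.3   94.4] gap 0.0854 y yaw 84.5 z [-0.424  0.042 -0.905] j [-0.43  0.7   1.67 -0.15  1.19 -1.82]
house top [ 443.3 -124.7   88.6   35.2   -5.5]
```

>>> {"name": "drive_tool", "arguments": {
  "increments": [
    [[0.01, 0, -0.15], [0, 0, 0], 1],
    [[0.01, 0, -0.3], [0, 0, 0], 1],
    [[0.01, 0, -0.38], [0, 0, 0], 1],
    [[0.01, 0, -0.407], [0, 0, 0], 1],
    [[0.01, 0, -0.407], [0, 0, 0], 1],
    [[0.01, 0, -0.407], [0, 0, 0], 0],
    [[0.01, 0, -0.407], [0, 0, 0], 0],
    [[0.01, 0, -0.407], [0, 0, 0], 0],
    [[0.01, 0, -0.407], [0, 0, 0], 0],
    [[0.01, 0, -0.407], [0, 0, 0], 0],
    [[0.01, 0, -0.407], [0, 0, 0], 0]
  ],
  "force": 80
}}

```text
time_s: 17.3
tool_pos: [0.4443, -0.1255, 0.0146]
ee_rot: [0.047, 0.975, 0.01, -0.216]
wrist_force: [0.6, -0.3, 5.3]
finger_gap: 0.0338
grasp_force: 81.6
```

Run:
```python
from h import *
st()
```

```text
17.3 tcp [ 444.3 -125.5   14.6] gap 0.0338 y yaw 84.5 z [-0.42   0.04  -0.907] j [-0.43  0.84  1.68 -0.16  1.05 -1.79]
```

>>> {"name": "drive_tool", "arguments": {
  "increments": [
    [[0, 0, 0.1], [0, 0, 0], 0],
    [[0, 0, 0.3], [0, 0, 0], 0],
    [[0, 0, 0.55], [0, 0, 0], 0],
    [[0.1, 0.05, 0.8], [0, 0, 0], 0],
    [[0.3, 0.16, 0.8], [-0.008, -0.09, 0], 0],
    [[0.5, 0.27, 0.8], [-0.0165, -0.18, 0], 0],
    [[0.7, 0.37, 0.8], [-0.025, -0.27, 0], 0],
    [[0.895, 0.473, 0.8], [-0.033, -0.36, 0], 0],
    [[0.895, 0.473, 0.8], [-0.041, -0.45, 0], 0],
    [[0.895, 0.473, 0.8], [-0.044, -0.487, 0], 0],
    [[0.895, 0.473, 0.8], [-0.044, -0.487, 0], 0],
    [[0.895, 0.473, 0.8], [-0.044, -0.487, 0], 0]
  ]
}}

```text
time_s: 18.5
tool_pos: [0.6222, -0.0305, 0.1735]
ee_rot: [0.047, 0.988, -0.005, 0.147]
wrist_force: [0.9, 0.2, -1.6]
finger_gap: 0.0341
grasp_force: 80.9
```

Run:
```python
from h import *
st()
```

```text
18.5 tcp [622.2 -30.5 173.5] gap 0.0341 y yaw 84.6 z [ 0.289 -0.024 -0.957] j [-0.25  0.51  1.72  0.08  0.62 -1.79]
```

>>> {"name": "drive_tool", "arguments": {
  "increments": [
    [[0, 0, -0.15], [0, 0, 0], 0],
    [[0, 0, -0.3], [0, 0, 0], 0],
    [[0, 0, -0.42], [0, 0, 0], 0],
    [[0, 0, -0.49], [0, 0, 0], 0],
    [[0, 0, -0.53], [0, 0, 0], 0],
    [[0, 0, -0.53], [0, 0, 0], 0],
    [[0, 0, -0.53], [0, 0, 0], 0]
  ]
}}

```text
time_s: 19.2
tool_pos: [0.6235, -0.0309, 0.0681]
ee_rot: [0.047, 0.988, -0.005, 0.148]
wrist_force: [0.1, -0.5, -1.4]
finger_gap: 0.0341
grasp_force: 80.9
```

Run:
```python
from h import *
st()
```

```text
19.2 tcp [623.5 -30.9  68.1] gap 0.0341 y yaw 84.6 z [ 0.292 -0.024 -0.956] j [-0.25  0.68  1.79  0.13  0.38 -1.84]
```

Now slide down-slope to (617.5, 60).

>>> {"name": "drive_tool", "arguments": {
  "increments": [
    [[-0.01, 0, -0.015], [0, 0, 0], 0],
    [[-0.02, 0, -0.025], [0, 0, 0], 0],
    [[-0.028, 0, -0.036], [0, 0, 0], 0],
    [[-0.028, 0, -0.036], [0, 0, 0], 0],
    [[-0.028, 0, -0.036], [0, 0, 0], 0]
  ]
}}

```text
time_s: 19.7
tool_pos: [0.6178, -0.0308, 0.0609]
ee_rot: [0.047, 0.988, -0.005, 0.148]
wrist_force: [2.9, -0.0, -1.7]
finger_gap: 0.0339
grasp_force: 81.0
```

>>> {"name": "drive_tool", "arguments": {
  "increments": [
    [[0, 0, -0.006], [0, 0, 0], 0],
    [[0, 0, -0.006], [0, 0, 0], 0.45],
    [[0, 0, -0.006], [0, 0, 0], 0.55],
    [[0, 0, -0.006], [0, 0, 0], 0.7],
    [[0, 0, -0.006], [0, 0, 0], 1],
    [[0, 0, -0.006], [0, 0, 0], 1],
    [[-0.03, 0, 0.1], [0, 0, 0], 1],
    [[-0.1, 0, 0.3], [0, 0, 0], 1],
    [[-0.2, 0, 0.55], [0, 0, 0], 1],
    [[-0.3, 0, 0.7], [0, 0, 0], 1],
    [[-0.3, 0.1, 0.7], [0, 0, 0], 1],
    [[-0.3, 0.1, 0.7], [0, 0, 0], 1]
  ]
}}

```text
time_s: 20.9
tool_pos: [0.5563, -0.0093, 0.2019]
ee_rot: [0.046, 0.988, -0.005, 0.148]
wrist_force: [0.1, -0.2, 0.5]
finger_gap: 0.0855
grasp_force: 0.0
```

Run:
```python
from h import *
st()
im=optics.snapshot("side"); cv2.imwrite("pics/s7.png",cv2.resize(im[100:320,230:430,::-1],None,fx=2.5,fy=2.5))
c=optics.calibration("wrist"); im=optics.snapshot("wrist"); cv2.imwrite("pics/w7.png",im[:,:,::-1]); np.save("w7.npy",im); np.save("w7c.npy",c,allow_pickle=True)
```

```text
20.9 tcp [556.3  -9.3 201.9] gap 0.0855 y yaw 84.7 z [ 0.292 -0.024 -0.956] j [-0.24  0.39  1.86  0.08  0.61 -1.78]
```

View pics/s7.png

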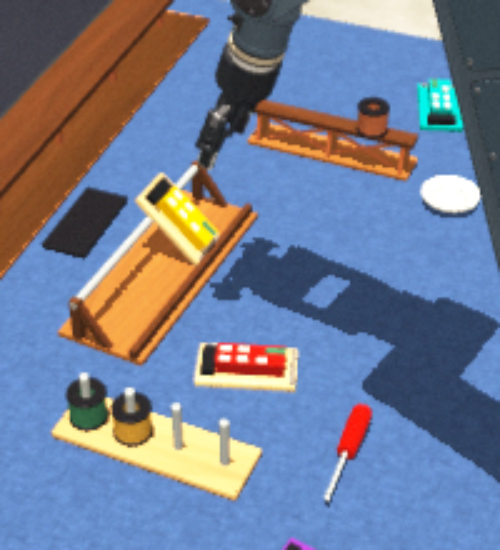

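```bash
cat >> h.py <<'E'
def turn(yaw,tilt):
    "rotvec fraction from now to: tool y at yaw+90, tilted by tilt deg (+ = tool z towards panel +x)"
    s=get_state(); a=np.radians(yaw); R0=np.array([[-1,0,0],[0,1,0],[0,0,-1.]])
    T=Ro.from_euler("z",a)*Ro.from_euler("y",-np.radians(tilt))*Ro.from_matrix(R0)
    return ((T*Ro.from_quat(s["ee_rot"]).inv()).as_rotvec()/1.5).round(3)
E
python3 - <<'E'
from h import *
s=st(); print(turn(16,-25),(np.array([.4435,.161,.1])-s["tool_pos"])/.2)
E
```

```text
21.0 tcp [556.7 -10.3 200.4] gap 0.0851 y yaw 84.6 z [ 0.291 -0.024 -0.957] j [-0.25  0.39  1.86  0.08  0.6  -1.78]
[-0.048  0.489  0.238] [-0.56593731  0.85654489 -0.50190578]
```

>>> {"name": "drive_tool", "arguments": {
  "increments": [
    [[-0.1, 0.2, 0], [-0.009, 0.09, 0.043], 1],
    [[-0.2, 0.4, 0], [-0.017, 0.17, 0.084], 1],
    [[-0.35, 0.6, 0], [-0.026, 0.26, 0.127], 1],
    [[-0.5, 0.75, 0], [-0.034, 0.35, 0.17], 1],
    [[-0.567, 0.857, -0.2], [-0.043, 0.44, 0.214], 1],
    [[-0.567, 0.857, -0.4], [-0.048, 0.489, 0.238], 1],
    [[-0.567, 0.857, -0.5], [-0.048, 0.489, 0.238], 1],
    [[-0.567, 0.857, -0.5], [-0.048, 0.489, 0.238], 1],
    [[-0.567, 0.857, -0.5], [-0.048, 0.489, 0.238], 1]
  ]
}}

```text
time_s: 21.9
tool_pos: [0.4433, 0.1605, 0.0997]
ee_rot: [-0.135, 0.967, -0.03, -0.216]
wrist_force: [-0.1, 0.4, 0.7]
finger_gap: 0.0858
grasp_force: 0.0
```

Run:
```python
from h import *
s=st()
c=optics.calibration("wrist"); im=optics.snapshot("wrist"); H,S,V=cv2.split(cv2.cvtColor(im,cv2.COLOR_RGB2HSV))
m=((H<6)|(H>174))&(S>170)&(V>60); r=hullrect(m,.028,c)
print("house top",r); print(turn(r[4],-25))
cv2.imwrite("pics/w8.png",im[:,:,::-1])
```

```text
21.9 tcp [443.3 160.5  99.7] gap 0.0858 y yaw 105.9 z [-0.409 -0.117 -0.905] j [ 0.15  0.71  1.62 -0.06  1.25 -1.67]
house top [377.6 187.  232.9  79.9 -20.2]
[ 0.   -0.   -0.42]
```

Run:
```python
from h import *
c=optics.calibration("wrist"); im=cv2.imread("pics/w8.png"); H,S,V=cv2.split(cv2.cvtColor(im,cv2.COLOR_BGR2HSV))
m=(((H<6)|(H>174))&(S>170)&(V>60)).astype(np.uint8); n,l,s,ce=cv2.connectedComponentsWithStats(m); print(s[s[:,4]>100].tolist())
k=1+np.argmax([x[4] if abs(q[0]-320)<80 and q[1]>120 else 0 for x,q in zip(s[1:],ce[1:])]); x,y,w,h,_=s[k]
print(rect(m[y:y+h,x:x+w],.028,c,(x,y)),hullrect(l==k,.028,c))
```

```text
[[0, 0, 640, 400, 249348], [399, 69, 95, 47, 2741], [296, 196, 51, 124, 3911]]
[444.6 163.   89.3  35.8  15.9] [444.6 163.   89.5  35.3  15.6]
```

>>> {"name": "drive_tool", "arguments": {
  "increments": [
    [[0.003, 0.011, -0.15], [0, 0, 0], 1],
    [[0.003, 0.011, -0.3], [0, 0, 0], 1],
    [[0.003, 0.011, -0.4], [0, 0, 0], 1],
    [[0.003, 0.011, -0.43], [0, 0, 0], 1],
    [[0.003, 0.011, -0.43], [0, 0, 0], 1],
    [[0.003, 0.011, -0.43], [0, 0, 0], 0],
    [[0.003, 0.011, -0.43], [0, 0, 0], 0],
    [[0.003, 0.011, -0.43], [0, 0, 0], 0],
    [[0.003, 0.011, -0.43], [0, 0, 0], 0],
    [[0.003, 0.011, -0.43], [0, 0, 0], 0],
    [[0.003, 0.011, -0.43], [0, 0, 0], 0]
  ],
  "force": 80
}}

```text
time_s: 23.05
tool_pos: [0.445, 0.1632, 0.0156]
ee_rot: [-0.135, 0.967, -0.03, -0.214]
wrist_force: [1.5, -0.2, 5.8]
finger_gap: 0.0338
grasp_force: 81.7
```

Run:
```python
from h import *
s=st(); print(turn(-5.15,17))
```

```text
23.05 tcp [445.  163.2  15.6] gap 0.0338 y yaw 105.9 z [-0.405 -0.117 -0.907] j [ 0.15  0.84  1.64 -0.06  1.09 -1.66]
[ 0.047 -0.488 -0.234]
```

>>> {"name": "drive_tool", "arguments": {
  "increments": [
    [[0, 0, 0.1], [0, 0, 0], 0],
    [[0, 0, 0.3], [0, 0, 0], 0],
    [[0, 0, 0.55], [0, 0, 0], 0],
    [[0.1, -0.04, 0.8], [0.008, -0.08, -0.038], 0],
    [[0.3, -0.12, 0.8], [0.016, -0.16, -0.077], 0],
    [[0.5, -0.2, 0.8], [0.024, -0.24, -0.115], 0],
    [[0.7, -0.3, 0.8], [0.032, -0.32, -0.153], 0],
    [[0.935, -0.373, 0.8], [0.04, -0.4, -0.192], 0],
    [[0.935, -0.373, 0.8], [0.047, -0.488, -0.234], 0],
    [[0.935, -0.373, 0.8], [0.047, -0.488, -0.234], 0],
    [[0.935, -0.373, 0.8], [0.047, -0.488, -0.234], 0],
    [[0.935, -0.373, 0.8], [0.047, -0.488, -0.234], 0]
  ]
}}

```text
time_s: 24.25
tool_pos: [0.6318, 0.0889, 0.1748]
ee_rot: [0.044, 0.988, -0.006, 0.146]
wrist_force: [0.4, 0.2, -1.8]
finger_gap: 0.0342
grasp_force: 80.8
```

Run:
```python
from h import *
s=st(); print(turn(-5.15,17))
```

```text
24.25 tcp [631.8  88.9 174.8] gap 0.0342 y yaw 84.9 z [ 0.289 -0.025 -0.957] j [-0.03  0.53  1.68 -0.03  0.64 -1.49]
[-0.    -0.002 -0.001]
```

>>> {"name": "drive_tool", "arguments": {
  "increments": [
    [[0, 0, -0.15], [0, 0, 0], 0],
    [[0, 0, -0.3], [0, 0, 0], 0],
    [[0, 0, -0.42], [0, 0, 0], 0],
    [[0, 0, -0.49], [0, 0, 0], 0],
    [[0, 0, -0.535], [0, 0, 0], 0],
    [[0, 0, -0.535], [0, 0, 0], 0],
    [[0, 0, -0.535], [0, 0, 0], 0],
    [[-0.01, 0, -0.545], [0, 0, 0], 0],
    [[-0.02, 0, -0.56], [0, 0, 0], 0],
    [[-0.028, 0, -0.572], [0, 0, 0], 0],
    [[-0.028, 0, -0.572], [0, 0, 0], 0],
    [[-0.028, 0, -0.572], [0, 0, 0], 0]
  ]
}}

```text
time_s: 25.45
tool_pos: [0.628, 0.0883, 0.0613]
ee_rot: [0.045, 0.988, -0.006, 0.149]
wrist_force: [4.2, 0.4, 1.0]
finger_gap: 0.0343
grasp_force: 81.0
```

>>> {"name": "drive_tool", "arguments": {
  "increments": [
    [[0, 0, -0.003], [0, 0, 0], 0],
    [[0, 0, -0.003], [0, 0, 0], 0.45],
    [[0, 0, -0.003], [0, 0, 0], 0.55],
    [[0, 0, -0.003], [0, 0, 0], 0.7],
    [[0, 0, -0.003], [0, 0, 0], 1],
    [[0, 0, -0.003], [0, 0, 0], 1],
    [[-0.03, 0, 0.1], [0, 0, 0], 1],
    [[-0.1, 0, 0.3], [0, 0, 0], 1],
    [[-0.2, 0, 0.55], [0, 0, 0], 1],
    [[-0.3, 0, 0.8], [0, 0, 0], 1],
    [[-0.4, 0.2, 0.95], [0, 0, 0], 1],
    [[-0.4, 0.4, 0.95], [0, 0, 0], 1]
  ]
}}

```text
time_s: 26.65
tool_pos: [0.5456, 0.1678, 0.2547]
ee_rot: [0.046, 0.988, -0.006, 0.15]
wrist_force: [0.9, -0.1, -0.5]
finger_gap: 0.0855
grasp_force: 0.0
```

Run:
```python
from h import *
s=st()
a=np.array([504.2,326.5])+np.outer([31,93],[np.cos(np.radians(-2.5)),np.sin(np.radians(-2.5))]); print(a)
print(turn(-2.5,0),[(np.r_[p/1000,.2]-s["tool_pos"])/.2 for p in a])
```

```text
26.65 tcp [545.6 167.8 254.7] gap 0.0855 y yaw 84.6 z [ 0.295 -0.026 -0.955] j [ 0.14  0.33  1.75 -0.1   0.77 -1.28]
[[535.17049487 325.14779899]
 [597.11148461 322.44339698]]
[0.013 0.2   0.033] [array([-0.05234097,  0.78669827, -0.27350507]), array([ 0.25736398,  0.77317626, -0.27350507])]
```

>>> {"name": "drive_tool", "arguments": {
  "increments": [
    [[0, 0.2, 0], [0.007, 0.1, 0.017], 1],
    [[-0.03, 0.4, 0], [0.013, 0.2, 0.033], 1],
    [[-0.05, 0.6, 0], [0.013, 0.2, 0.033], 1],
    [[-0.05, 0.785, 0], [0.013, 0.2, 0.033], 1],
    [[-0.05, 0.785, -0.2], [0.013, 0.2, 0.033], 1],
    [[-0.05, 0.785, -0.47], [0.013, 0.2, 0.033], 1],
    [[-0.05, 0.785, -0.47], [0.013, 0.2, 0.033], 1],
    [[-0.05, 0.785, -0.47], [0.013, 0.2, 0.033], 1],
    [[-0.05, 0.785, -0.47], [0.013, 0.2, 0.033], 1]
  ]
}}

```text
time_s: 27.55
tool_pos: [0.537, 0.3258, 0.1582]
ee_rot: [0.02, 1.0, 0.001, -0.001]
wrist_force: [-0.0, -0.2, 0.4]
finger_gap: 0.0856
grasp_force: 0.0
```

Run:
```python
from h import *
s=st(); print(turn(-2.5,0))
```

```text
27.55 tcp [537.  325.8 158.2] gap 0.0856 y yaw 87.7 z [-0.003  0.002 -1.   ] j [ 0.37  0.62  1.49  0.    1.03 -1.17]
[-0.002 -0.002 -0.002]
```

Good; descend to z≈0.027, grip, then lift.

>>> {"name": "drive_tool", "arguments": {
  "increments": [
    [[-0.008, -0.003, -0.2], [0, 0, 0], 1],
    [[-0.008, -0.003, -0.4], [0, 0, 0], 1],
    [[-0.008, -0.003, -0.6], [0, 0, 0], 1],
    [[-0.008, -0.003, -0.66], [0, 0, 0], 1],
    [[-0.008, -0.003, -0.66], [0, 0, 0], 1],
    [[-0.008, -0.003, -0.66], [0, 0, 0], 0],
    [[-0.008, -0.003, -0.66], [0, 0, 0], 0],
    [[-0.008, -0.003, -0.66], [0, 0, 0], 0],
    [[-0.008, -0.003, -0.66], [0, 0, 0], 0],
    [[-0.008, -0.003, -0.66], [0, 0, 0], 0],
    [[-0.008, -0.003, -0.66], [0, 0, 0], 0],
    [[-0.008, -0.003, -0.66], [0, 0, 0], 0]
  ],
  "force": 60
}}

```text
time_s: 28.75
tool_pos: [0.5358, 0.3256, 0.027]
ee_rot: [0.02, 1.0, 0.001, -0.001]
wrist_force: [-0.3, -1.6, 6.5]
finger_gap: 0.0485
grasp_force: 61.1
```

>>> {"name": "drive_tool", "arguments": {
  "increments": [
    [[0, 0, 0.1], [0, 0, 0], 0],
    [[0, 0, 0.3], [0, 0, 0], 0],
    [[0, 0, 0.5], [0, 0, 0], 0],
    [[0, 0, 0.75], [0, 0, 0], 0],
    [[0, 0, 1], [0, 0, 0], 0],
    [[0, 0, 1], [0, 0, 0], 0],
    [[-0.05, -0.25, 1], [0, 0, 0], 0],
    [[-0.1, -0.5, 1], [0, 0, 0], 0],
    [[-0.15, -0.75, 1], [0, 0, 0], 0],
    [[-0.2, -1, 1], [0, 0, 0], 0],
    [[-0.2, -1, 1], [0, 0, 0], 0]
  ]
}}

```text
time_s: 29.85
tool_pos: [0.4917, 0.1204, 0.224]
ee_rot: [0.023, 1.0, -0.001, -0.004]
wrist_force: [0.2, 0.8, -0.7]
finger_gap: 0.049
grasp_force: 63.0
```

Run:
```python
from h import *
s=st(); print(s["grasp_force"])
```

```text
29.85 tcp [491.7 120.4 224. ] gap 0.049 y yaw 87.4 z [-0.009 -0.001 -1.   ] j [ 0.02  0.38  1.73 -0.    1.04 -1.51]
62.952334731817245
```

>>> {"name": "drive_tool", "arguments": {
  "increments": [
    [[0, -0.25, 0], [0, 0, 0], 0],
    [[0, -0.5, 0], [0, 0, 0], 0],
    [[0, -0.75, 0], [0, 0, 0], 0],
    [[0, -1, 0], [0, 0, 0], 0],
    [[0, -1, 0], [0, 0, 0], 0]
  ]
}}

```text
time_s: 30.35
tool_pos: [0.4954, -0.0809, 0.2245]
ee_rot: [0.023, 1.0, -0.001, -0.001]
wrist_force: [0.7, 0.7, -1.1]
finger_gap: 0.0489
grasp_force: 63.3
```

>>> {"name": "drive_tool", "arguments": {
  "increments": [
    [[0, -0.25, 0], [0, 0, 0], 0],
    [[0, -0.5, 0], [0, 0, 0], 0],
    [[0, -0.75, 0], [0, 0, 0], 0],
    [[0, -1, 0], [0, 0, 0.012], 0],
    [[0, -1, 0], [0, 0, 0.012], 0],
    [[0, -1, 0], [0, 0, 0.012], 0]
  ]
}}

```text
time_s: 30.95
tool_pos: [0.4939, -0.2751, 0.2237]
ee_rot: [0.012, 1.0, 0.001, -0.003]
wrist_force: [0.1, 0.2, -2.3]
finger_gap: 0.0489
grasp_force: 63.5
```

Run:
```python
from h import *
s=st(); print(s["grasp_force"],s["wrist_force"],turn(-1.5,0))
a=optics.snapshot("wrist")[130:400,150:490,::-1]; b=optics.snapshot("side")[60:320,240:440,::-1]
cv2.imwrite("pics/ws9.png",np.hstack([cv2.resize(a,(380,302)),cv2.copyMakeBorder(b,0,42,0,0,0)]))
```

```text
30.95 tcp [ 493.9 -275.1  223.7] gap 0.0489 y yaw 88.6 z [-0.006  0.002 -1.   ] j [-0.7   0.46  1.59 -0.    1.1  -2.25]
63.4956818819046 [ 0.10099847  0.15186408 -2.30555007] [-0.001 -0.004 -0.001]
```

View pics/ws9.png

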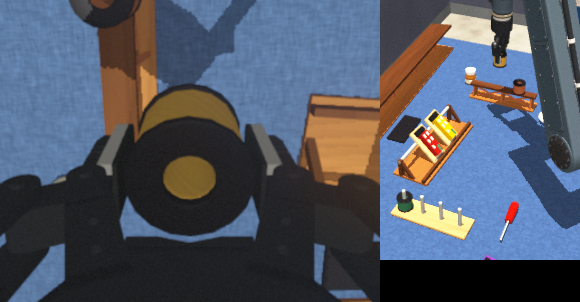

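>>> {"name": "drive_tool", "arguments": {
  "increments": [
    [[0, -0.2, 0], [0, 0, 0], 0],
    [[0, -0.326, 0], [0, 0, 0], 0],
    [[0, -0.326, 0], [0, 0, 0], 0],
    [[0, -0.326, -0.2], [0, 0, 0], 0],
    [[0, -0.326, -0.4], [0, 0, 0], 0],
    [[0, -0.326, -0.55], [0, 0, 0], 0],
    [[0, -0.326, -0.6], [0, 0, 0], 0],
    [[0, -0.326, -0.64], [0, 0, 0], 0],
    [[0, -0.326, -0.66], [0, 0, 0], 0],
    [[0, -0.326, -0.68], [0, 0, 0], 0],
    [[0, -0.326, -0.68], [0, 0, 0], 0],
    [[0, -0.326, -0.68], [0, 0, 0], 0]
  ]
}}

```text
time_s: 32.25
tool_pos: [0.4943, -0.3408, 0.0889]
ee_rot: [0.011, 1.0, -0.0, -0.002]
wrist_force: [0.6, 0.8, -1.5]
finger_gap: 0.0492
grasp_force: 63.5
```

>>> {"name": "drive_tool", "arguments": {
  "increments": [
    [[0, 0, -0.01], [0, 0, 0], 0],
    [[0, 0, -0.02], [0, 0, 0], 0],
    [[0, 0, -0.03], [0, 0, 0], 0],
    [[0, 0, -0.03], [0, 0, 0], 0],
    [[0, 0, -0.03], [0, 0, 0], 0]
  ]
}}

```text
time_s: 32.75
tool_pos: [0.4938, -0.3402, 0.0818]
ee_rot: [0.011, 1.0, 0.0, -0.003]
wrist_force: [-0.3, -0.2, -1.7]
finger_gap: 0.0486
grasp_force: 63.5
```

Run:
```python
from h import *
s=st(); print(s["grasp_force"],s["wrist_force"])
im=optics.snapshot("side"); cv2.imwrite("pics/s10.png",cv2.resize(im[110:190,310:440,::-1],None,fx=5,fy=5))
```

```text
32.75 tcp [ 493.8 -340.2   81.8] gap 0.0486 y yaw 88.7 z [-0.006  0.001 -1.   ] j [-0.79  0.7   1.61 -0.01  0.84 -2.33]
63.540405817329884 [-0.25790707 -0.22882136 -1.68168791]
```

View pics/s10.png

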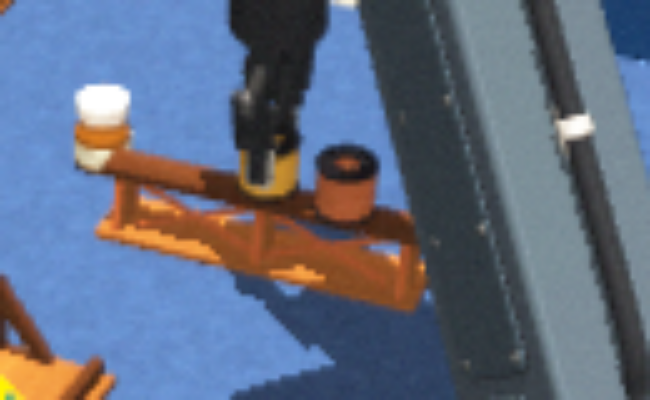

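>>> {"name": "drive_tool", "arguments": {
  "increments": [
    [[0, 0, -0.01], [0, 0, 0], 0],
    [[0, 0, -0.02], [0, 0, 0], 0],
    [[0, 0, -0.025], [0, 0, 0], 0],
    [[0, 0, -0.025], [0, 0, 0], 0]
  ]
}}

```text
time_s: 33.2
tool_pos: [0.4937, -0.3402, 0.0767]
ee_rot: [0.011, 1.0, 0.001, -0.003]
wrist_force: [-0.4, 0.3, -1.8]
finger_gap: 0.0485
grasp_force: 63.5
```

>>> {"name": "drive_tool", "arguments": {
  "increments": [
    [[0, 0, -0.005], [0, 0, 0], 0],
    [[0, 0, -0.01], [0, 0, 0], 0],
    [[0, 0, -0.01], [0, 0, 0], 0]
  ]
}}

```text
time_s: 33.5
tool_pos: [0.4939, -0.3404, 0.0752]
ee_rot: [0.011, 1.0, 0.0, -0.003]
wrist_force: [-0.3, 0.6, -1.0]
finger_gap: 0.0487
grasp_force: 63.7
```

>>> {"name": "drive_tool", "arguments": {
  "increments": [
    [[0, 0, -0.005], [0, 0, 0], 0],
    [[0, 0, -0.01], [0, 0, 0], 0],
    [[0, 0, -0.01], [0, 0, 0], 0]
  ]
}}

```text
time_s: 33.8
tool_pos: [0.4938, -0.3404, 0.075]
ee_rot: [0.011, 1.0, 0.0, -0.003]
wrist_force: [-2.7, 1.2, 11.0]
finger_gap: 0.0489
grasp_force: 64.8
```

Deck contact. Release, retreat, and go back for the green reel.

>>> {"name": "drive_tool", "arguments": {
  "increments": [
    [[0, 0, 0.005], [0, 0, 0], 0],
    [[0, 0, 0.005], [0, 0, 0], 0.65],
    [[0, 0, 0.005], [0, 0, 0], 0.75],
    [[0, 0, 0.005], [0, 0, 0], 1],
    [[0, 0, 0.005], [0, 0, 0], 1],
    [[0, 0, 0.005], [0, 0, 0], 1],
    [[0, 0, 0.2], [0, 0, 0], 1],
    [[0, 0, 0.4], [0, 0, 0], 1],
    [[0, 0, 0.65], [0, 0, 0], 1],
    [[0, 0, 0.9], [0, 0, 0], 1],
    [[0, 0.2, 0.9], [0, 0, 0], 1],
    [[0, 0.2, 0.9], [0, 0, 0], 1]
  ]
}}

```text
time_s: 35.0
tool_pos: [0.4937, -0.2968, 0.2549]
ee_rot: [0.01, 1.0, 0.001, -0.002]
wrist_force: [-0.1, -0.4, 0.5]
finger_gap: 0.0852
grasp_force: 0.0
```

>>> {"name": "drive_tool", "arguments": {
  "increments": [
    [[0.1, 0.25, 0], [0, 0, 0], 1],
    [[0.2, 0.5, 0], [0, 0, 0], 1],
    [[0.3, 0.75, 0], [0, 0, 0], 1],
    [[0.4, 1, 0], [0, 0, 0], 1],
    [[0.4, 1, 0], [0, 0, 0], 1]
  ]
}}

```text
time_s: 35.5
tool_pos: [0.5744, -0.0959, 0.2522]
ee_rot: [0.009, 1.0, 0.001, -0.004]
wrist_force: [-0.5, 0.2, -0.4]
finger_gap: 0.0853
grasp_force: 0.0
```

>>> {"name": "drive_tool", "arguments": {
  "increments": [
    [[0, 0.25, 0], [0, 0, 0], 1],
    [[0, 0.5, 0], [0, 0, 0], 1],
    [[0, 0.75, 0], [0, 0, 0], 1],
    [[0, 1, 0], [0, 0, 0], 1],
    [[0, 1, 0], [0, 0, 0], 1],
    [[0, 1, 0], [0, 0, 0], 1]
  ]
}}

```text
time_s: 36.1
tool_pos: [0.5735, 0.1002, 0.2523]
ee_rot: [0.01, 1.0, -0.0, -0.004]
wrist_force: [0.7, 0.1, -0.2]
finger_gap: 0.0854
grasp_force: 0.0
```

Run:
```python
from h import *
s=st(); print(turn(-2.5,0),(np.array([.5971,.3224,.16])-s["tool_pos"])/.2)
```

```text
36.1 tcp [573.5 100.2 252.3] gap 0.0854 y yaw 88.9 z [-0.007 -0.    -1.   ] j [-0.02  0.45  1.51 -0.    1.19 -1.57]
[ 0.    -0.005 -0.016] [ 0.11804016  1.11111832 -0.46155575]
```

>>> {"name": "drive_tool", "arguments": {
  "increments": [
    [[0.03, 0.25, 0], [0, 0, 0], 1],
    [[0.06, 0.5, 0], [0, -0.005, -0.016], 1],
    [[0.09, 0.75, 0], [0, -0.005, -0.016], 1],
    [[0.118, 1, 0], [0, -0.005, -0.016], 1],
    [[0.118, 1, 0], [0, -0.005, -0.016], 1],
    [[0.118, 1, 0], [0, -0.005, -0.016], 1]
  ]
}}

```text
time_s: 36.7
tool_pos: [0.5979, 0.2985, 0.2521]
ee_rot: [0.023, 1.0, -0.0, 0.0]
wrist_force: [0.5, -1.1, 0.1]
finger_gap: 0.0854
grasp_force: 0.0
```

>>> {"name": "drive_tool", "arguments": {
  "increments": [
    [[0, 0.11, 0], [0, 0, 0], 1],
    [[0, 0.11, -0.2], [0, 0, 0], 1],
    [[0, 0.11, -0.46], [0, 0, 0], 1],
    [[0, 0.11, -0.46], [0, 0, 0], 1],
    [[0, 0.11, -0.46], [0, 0, 0], 1]
  ]
}}

```text
time_s: 37.2
tool_pos: [0.5975, 0.319, 0.1602]
ee_rot: [0.024, 1.0, -0.0, -0.001]
wrist_force: [0.1, 0.4, 0.4]
finger_gap: 0.0853
grasp_force: 0.0
```

Run:
```python
from h import *
s=st(); print(turn(-2.5,0),(np.array([.5971,.3224,.027])-s["tool_pos"])/.2)
```

```text
37.2 tcp [597.5 319.  160.2] gap 0.0853 y yaw 87.2 z [-0.002 -0.001 -1.   ] j [ 0.33  0.68  1.35 -0.    1.11 -1.2 ]
[ 0.001 -0.001  0.004] [-0.00199874  0.01721846 -0.66588855]
```

>>> {"name": "drive_tool", "arguments": {
  "increments": [
    [[-0.002, 0.017, -0.15], [0, 0, 0], 1],
    [[-0.002, 0.017, -0.4], [0, 0, 0], 1],
    [[-0.002, 0.017, -0.6], [0, 0, 0], 1],
    [[-0.002, 0.017, -0.666], [0, 0, 0], 1],
    [[-0.002, 0.017, -0.666], [0, 0, 0], 1],
    [[-0.002, 0.017, -0.666], [0, 0, 0], 0],
    [[-0.002, 0.017, -0.666], [0, 0, 0], 0],
    [[-0.002, 0.017, -0.666], [0, 0, 0], 0],
    [[-0.002, 0.017, -0.666], [0, 0, 0], 0],
    [[-0.002, 0.017, -0.666], [0, 0, 0], 0],
    [[-0.002, 0.017, -0.666], [0, 0, 0], 0],
    [[-0.002, 0.017, -0.666], [0, 0, 0], 0]
  ],
  "force": 60
}}

```text
time_s: 38.4
tool_pos: [0.5992, 0.3257, 0.0311]
ee_rot: [0.023, 1.0, 0.001, 0.003]
wrist_force: [-0.3, -0.6, 6.0]
finger_gap: 0.0478
grasp_force: 63.5
```

>>> {"name": "drive_tool", "arguments": {
  "increments": [
    [[0, 0, 0.1], [0, 0, 0], 0],
    [[0, 0, 0.3], [0, 0, 0], 0],
    [[0, 0, 0.5], [0, 0, 0], 0],
    [[0, 0, 0.75], [0, 0, 0], 0],
    [[0, 0, 1], [0, 0, 0], 0],
    [[0, 0, 1], [0, 0, 0], 0],
    [[-0.05, -0.25, 1], [0, 0, 0], 0],
    [[-0.1, -0.5, 1], [0, 0, 0], 0],
    [[-0.15, -0.75, 1], [0, 0, 0], 0],
    [[-0.2, -1, 1], [0, 0, 0], 0],
    [[-0.2, -1, 1], [0, 0, 0], 0]
  ]
}}

```text
time_s: 39.5
tool_pos: [0.5552, 0.1202, 0.2279]
ee_rot: [0.026, 1.0, -0.001, -0.0]
wrist_force: [0.0, -0.1, -1.5]
finger_gap: 0.048
grasp_force: 63.7
```

>>> {"name": "drive_tool", "arguments": {
  "increments": [
    [[0, -0.25, 0], [0, 0, 0], 0],
    [[0, -0.5, 0], [0, 0, 0], 0],
    [[0, -0.75, 0], [0, 0, 0], 0],
    [[0, -1, 0], [0, 0, 0], 0],
    [[0, -1, 0], [0, 0, 0], 0]
  ]
}}

```text
time_s: 40.0
tool_pos: [0.5582, -0.0808, 0.2282]
ee_rot: [0.026, 1.0, -0.001, 0.002]
wrist_force: [0.2, 0.4, -2.3]
finger_gap: 0.0479
grasp_force: 63.7
```

>>> {"name": "drive_tool", "arguments": {
  "increments": [
    [[0, -0.25, 0], [0, 0, 0], 0],
    [[0, -0.5, 0], [0, 0, 0], 0],
    [[0, -0.75, 0], [0, 0, 0], 0],
    [[0, -1, 0], [0, 0, 0.012], 0],
    [[0, -1, 0], [0, 0, 0.012], 0],
    [[0, -1, 0], [0, 0, 0.012], 0]
  ]
}}

```text
time_s: 40.6
tool_pos: [0.5571, -0.2749, 0.2274]
ee_rot: [0.015, 1.0, 0.001, 0.001]
wrist_force: [0.4, 0.6, -0.9]
finger_gap: 0.0475
grasp_force: 63.6
```

Run:
```python
from h import *
s=st(); print(s["wrist_force"],turn(-1.5,0),(np.array([.555,-.3419,.085])-s["tool_pos"])/.2)
```

```text
40.6 tcp [ 557.1 -274.9  227.4] gap 0.0475 y yaw 88.3 z [ 0.001  0.002 -1.   ] j [-0.64  0.53  1.45  0.    1.17 -2.18]
[ 0.43185043  0.60187497 -0.85758228] [-0.001  0.001  0.002] [-0.01035344 -0.33514277 -0.71211556]
```

>>> {"name": "drive_tool", "arguments": {
  "increments": [
    [[-0.01, -0.2, 0], [0, 0, 0], 0],
    [[-0.01, -0.335, 0], [0, 0, 0], 0],
    [[-0.01, -0.335, 0], [0, 0, 0], 0],
    [[-0.01, -0.335, -0.2], [0, 0, 0], 0],
    [[-0.01, -0.335, -0.4], [0, 0, 0], 0],
    [[-0.01, -0.335, -0.55], [0, 0, 0], 0],
    [[-0.01, -0.335, -0.65], [0, 0, 0], 0],
    [[-0.01, -0.335, -0.7], [0, 0, 0], 0],
    [[-0.01, -0.335, -0.72], [0, 0, 0], 0],
    [[-0.01, -0.335, -0.72], [0, 0, 0], 0],
    [[-0.01, -0.335, -0.72], [0, 0, 0], 0]
  ]
}}

```text
time_s: 41.7
tool_pos: [0.556, -0.342, 0.0852]
ee_rot: [0.014, 1.0, -0.0, 0.002]
wrist_force: [-0.8, -0.3, -0.9]
finger_gap: 0.0478
grasp_force: 63.7
```

>>> {"name": "drive_tool", "arguments": {
  "increments": [
    [[0, 0, -0.007], [0, 0, 0], 0],
    [[0, 0, -0.014], [0, 0, 0], 0],
    [[0, 0, -0.02], [0, 0, 0], 0],
    [[0, 0, -0.02], [0, 0, 0], 0]
  ]
}}

```text
time_s: 42.1
tool_pos: [0.5549, -0.342, 0.0798]
ee_rot: [0.014, 1.0, 0.0, 0.001]
wrist_force: [0.3, 0.7, -2.1]
finger_gap: 0.0479
grasp_force: 63.7
```

>>> {"name": "drive_tool", "arguments": {
  "increments": [
    [[0, 0, -0.005], [0, 0, 0], 0],
    [[0, 0, -0.009], [0, 0, 0], 0],
    [[0, 0, -0.009], [0, 0, 0], 0]
  ]
}}

```text
time_s: 42.4
tool_pos: [0.555, -0.3421, 0.0791]
ee_rot: [0.014, 1.0, 0.0, 0.001]
wrist_force: [-1.4, 1.6, 4.5]
finger_gap: 0.0476
grasp_force: 64.6
```

>>> {"name": "drive_tool", "arguments": {
  "increments": [
    [[0, 0, 0], [0, 0, 0], 0],
    [[0, 0, 0], [0, 0, 0], 0.65],
    [[0, 0, 0], [0, 0, 0], 0.75],
    [[0, 0, 0], [0, 0, 0], 1],
    [[0, 0, 0], [0, 0, 0], 1],
    [[0, 0, 0], [0, 0, 0], 1],
    [[0, 0, 0.2], [0, 0, 0], 1],
    [[0, 0, 0.4], [0, 0, 0], 1],
    [[0, 0, 0.65], [0, 0, 0], 1],
    [[0, 0, 0.9], [0, 0, 0], 1],
    [[-0.1, 0.2, 0.9], [0, 0, 0], 1],
    [[-0.3, 0.4, 0.9], [0, 0, 0], 1]
  ]
}}

```text
time_s: 43.6
tool_pos: [0.5016, -0.2673, 0.2603]
ee_rot: [0.014, 1.0, -0.002, 0.004]
wrist_force: [-0.2, 0.8, -0.5]
finger_gap: 0.0849
grasp_force: 0.0
```

>>> {"name": "drive_tool", "arguments": {
  "increments": [
    [[-0.2, 0.2, 0.2], [0, 0, 0], 1],
    [[-0.4, 0.4, 0.2], [0, 0, 0], 1],
    [[-0.4, 0.6, 0.2], [0, 0, 0], 1],
    [[-0.4, 0.6, 0.2], [0, 0, 0], 1],
    [[-0.4, 0.6, 0.2], [0, 0, 0], 1]
  ]
}}

```text
time_s: 44.1
tool_pos: [0.4192, -0.1452, 0.2985]
ee_rot: [0.013, 1.0, 0.0, 0.001]
wrist_force: [0.7, 0.4, 0.2]
finger_gap: 0.0857
grasp_force: 0.0
```

Run:
```python
from h import *
s=st()
a=optics.snapshot("wrist"); b=optics.snapshot("side"); t=optics.snapshot("top")
cv2.imwrite("pics/f1.png",np.vstack([cv2.resize(b[100:300,230:450,::-1],None,fx=2,fy=2)[:, :440],a[0:200,100:540,::-1]]))
cv2.imwrite("pics/w11.png",a[:,:,::-1]); cv2.imwrite("pics/t11.png",t[:,:,::-1])
```

```text
44.1 tcp [ 419.2 -145.2  298.5] gap 0.0857 y yaw 88.5 z [ 0.002  0.    -1.   ] j [-0.59  0.19  1.78  0.    1.17 -2.13]
```

View pics/f1.png

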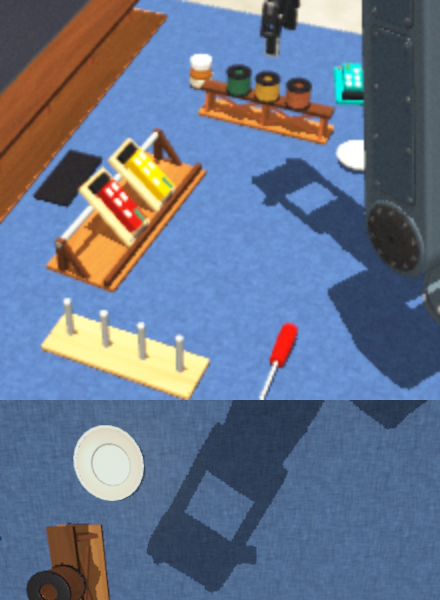

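Run:
```python
from h import *
t=optics.snapshot("top"); c=optics.calibration("top"); H,S,V=cv2.split(cv2.cvtColor(t,cv2.COLOR_RGB2HSV))
# lean plane mid-house height ~ .07
for n,m in(("y",(H>20)&(H<35)&(S>120)),("r",((H<7)|(H>172))&(S>100))):
    x0,y0,x1,y1=245,135,350,185; k=m[y0:y1,x0:x1].astype(np.uint8)
    q,l,s,ce=cv2.connectedComponentsWithStats(k); i=1+np.argmax(s[1:,4]); print(n,s[i].tolist(),rect(l==i,.066,c,(x0,y0)))
d=lambda f,b: None
a=cv2.imread("pics/top0.png").astype(int); b=t[:,:,::-1].astype(int)
for n,(u,v,r) in dict(dish=(399,270,20),jar=(441,148,14),phone=(317,117,26),driver=(218,271,28)).items():
    print(n,np.abs(a-b)[v-r:v+r,u-r:u+r].max(2).mean().round(1))
st()
```

```text
y [63, 12, 15, 30, 232] [611.5 -30.9  89.1  40.3  -4.7]
r [32, 7, 14, 30, 187] [625.9  65.2  92.6  33.6  -3.1]
dish 6.1
jar 6.6
phone 15.3
driver 9.6
44.3 tcp [ 420.7 -148.   297.9] gap 0.0854 y yaw 88.4 z [ 0.002  0.    -1.   ] j [-0.59  0.2   1.77  0.    1.17 -2.13]
```

>>> {"name": "drive_tool", "arguments": {
  "increments": [
    [[0.1, 0.25, 0], [0, 0, 0], 1],
    [[0.2, 0.5, 0], [0, 0, 0], 1],
    [[0.3, 0.75, 0], [0, 0, 0], 1],
    [[0.4, 0.95, 0], [0, 0, 0], 1],
    [[0.4, 0.95, 0], [0, 0, 0], 1],
    [[0.4, 0.95, 0], [0, 0, 0], 1]
  ]
}}

```text
time_s: 44.9
tool_pos: [0.5007, 0.0438, 0.2972]
ee_rot: [0.013, 1.0, 0.0, 0.0]
wrist_force: [-0.7, -1.0, 0.5]
finger_gap: 0.0853
grasp_force: 0.0
```

Run:
```python
from h import *
st(); c=optics.calibration("wrist"); a=optics.snapshot("wrist"); np.save("w12.npy",a); np.save("w12c.npy",c,allow_pickle=True)
cv2.imwrite("pics/f2.png",cv2.resize(a[60:340,160:500,::-1],None,fx=2,fy=2))
```

```text
44.9 tcp [500.7  43.8 297.2] gap 0.0853 y yaw 88.5 z [ 0.  0. -1.] j [-0.14  0.28  1.65  0.    1.21 -1.68]
```

View pics/f2.png

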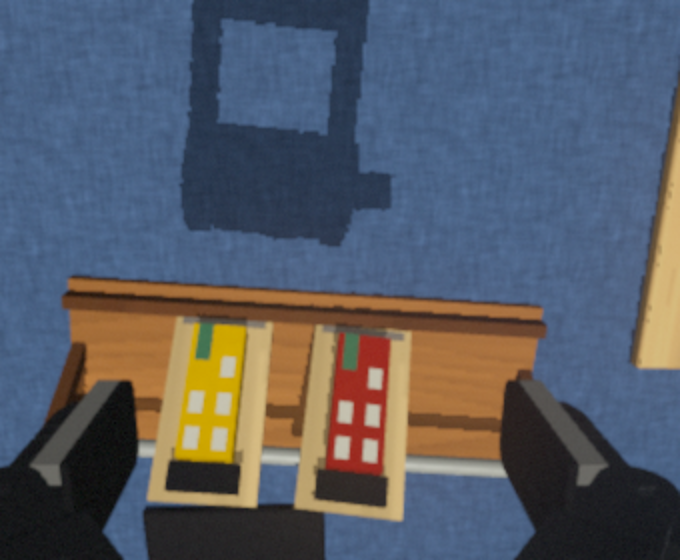

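The picture shows both panels square on the stand, feet against the lip and backs on the rail (yellow foot near (225,320), red foot near (365,328)). The three reels are on the deck and the arm is clear, so I'm handing in.

```bash
python3 -c "
from plant import manip; print(manip.finish_job())"
```

```text
the job is handed in; nothing more can be done
None
```

I handed the job in at about 45 s; the hand-in returned no verdict. The yellow and red panels (the only two present) lean square on the stand, and the copper, brass and green reels (the only three present) stand on the riser deck. The red panel sits about 2 cm sideways of where I released it, still well within limits, and the dish, jar, phone and screwdriver looked undisturbed.

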